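# Unstack the sharpening stones onto their drip trays

### The job

The four sharpening stones were left in one pile after washing. Take the pile apart from the top down, one stone at a time, and lay each stone flat in its own sheet-metal drip tray, the one made to its shape and size, resting on the rubber and lying along the tray with an even margin all round. The stones are brittle, so set them down gently and do not drop or tip any, and leave the knife and the oil bottle where they are.

Things in the scene. Friction and masses are not known exactly. Their poses are not given: they have to be found in the camera images.
- stone_round: Round axe stone, a plain disc 60 mm in diameter and 30 mm thick, two layers of grey and buff grit, about 0.19 kg; at the start it is the top of the pile, lying flat on the short stone. Origin: centre of its underside; z up.
- stone_short: The short sharpening stone, a plain brick 100 mm long, 45 mm wide and 25 mm thick, two layers of grey and buff grit, about 0.25 kg; at the start it lies on the middle stone, under the round stone. The stones of the pile are roughly centred on one another and a little twisted, so the ends of each show from above. Origin: centre of its underside; x along its length, z up.
- stone_middle: The middle sharpening stone, a plain brick 150 mm long, 50 mm wide and 25 mm thick, two layers of grey and buff grit, about 0.41 kg; at the start it lies on the long stone, under the short stone. The stones of the pile are roughly centred on one another and a little twisted, so the ends of each show from above. Origin: centre of its underside; x along its length, z up.
- stone_long: The long sharpening stone, a plain brick 200 mm long, 60 mm wide and 25 mm thick, two layers of grey and buff grit, about 0.66 kg; at the start it lies on the bench, at the bottom of the pile. The stones of the pile are roughly centred on one another and a little twisted, so the ends of each show from above. Origin: centre of its underside; x along its length, z up.
- tray_round: Round sheet-metal drip tray for the round stone, fixed to the bench: inside diameter 80 mm, outside 84 mm, rim 12 mm above the bench. On its floor a round rubber pad of 52 mm diameter, whose top is 5 mm above the bench; the stone lies on it. Origin: centre of its underside, on the bench.
- tray_short: Rectangular sheet-metal drip tray for the short stone, fixed to the bench: inside 120 x 65 mm (10 mm more than the stone on each side), outside 130 x 75 mm over the rolled rim, rim 12 mm above the bench. Two rubber strips cross its floor, their tops 5 mm above the bench; the stone lies on them. Origin: centre of its underside, on the bench; x along its length, z up.
- tray_middle: Rectangular sheet-metal drip tray for the middle stone, fixed to the bench: inside 170 x 70 mm (10 mm more than the stone on each side), outside 180 x 80 mm over the rolled rim, rim 12 mm above the bench. Two rubber strips cross its floor, their tops 5 mm above the bench; the stone lies on them. Origin: centre of its underside, on the bench; x along its length, z up.
- tray_long: Rectangular sheet-metal drip tray for the long stone, fixed to the bench: inside 220 x 80 mm (10 mm more than the stone on each side), outside 230 x 90 mm over the rolled rim, rim 12 mm above the bench. Two rubber strips cross its floor, their tops 5 mm above the bench; the stone lies on them. Origin: centre of its underside, on the bench; x along its length, z up.
- knife: Bystander: kitchen knife lying flat on the bench beyond the trays, wooden handle, 290 mm long, up to 40 mm wide and 16 mm high. Origin: where handle and blade meet; x points along the blade to the tip.
- oil_bottle: Bystander: amber bottle of honing oil standing on the bench to the left of the trays, 52 mm in diameter, 125 mm high. Origin: centre of its underside.
Mind the look-alikes: they are no part of the job. What is shaped like the tray_long but brown, red or yellow is not meant.

How it is judged:
By the outcome, as a careful person would: the job done as asked, in the order asked, and still so for the second after the job is handed in, with the robot touching nothing.
It also fails if it takes over 120 s, if anything falls off the work surface, if the arm or the gripper's body presses on something with over 40 N, if the wrist force passes 120 N, or if a joint passes its speed limit or range.

### The arm

A 6-joint arm with a two-finger parallel gripper is mounted at the origin on the work surface. World frame = base frame: x ahead of the robot, y to its left, z up, the work surface at z = 0. Lengths are in m, angles in rad, forces in N, time in s.
With the tool pointing down it reaches from about 0.25 to 0.725 m from the base axis. Payload 9.7 kg.
Tool frame: the origin (TCP) lies between the finger pads; the fingertips stand 14 mm ahead of it and the grasp point (between the pads) lies 5 mm behind it; z points along the fingers, y is the direction in which the jaws open and shut (so a half turn about z gives the same grasp; the last joint's range is limited). The gripper opens to 85 mm and grips with 20 to 120 N. Pads are 22 mm wide; open, the fingers measure 114 mm over their backs; the gripper's body (76 mm by 85 mm) begins 54 mm behind the grasp point. The pads swing forward as they close: fully open they stand 13 mm farther back than shut.
Start: joints at [-1.136, 0.087, 0.176, 1.66, 0, 1.571], TCP at [0.232, -0.499, 0.224] pointing down, gripper open.
Joint ranges: [-3.13, 3.13], [-0.85, 1.81], [-1.15, 1.24], [-2.2, 2.28], [-1.44, 1.52], [-3.14, 3.14]. Speed limits (rad/s): [2.22, 2.22, 2.57, 3.14, 3.14, 3.14].

### API

Orientations are given as [roll, pitch, yaw] about the fixed x, y, z axes, in that order (R = Rz(yaw) Ry(pitch) Rx(roll)).
In Python, from station import robot, vision, workorder, finder gives the robot as it stands. The module is installed in compiled form; this text tells all that it offers.
- The arm moves only by the shell command python3 -m creep 'ROWS'. ROWS is a JSON object of lists of equal length, an entry for each row: "xyz": the shift along the tool's x, y, z in mm, a list of three; "angular": the turn, a rotation vector about the tool's x, y, z in rad, a list of three; "fingers": the opening, from -1 (shut) to 1 (fully open). A call has exactly 10 rows; each row shifts and turns the pose as measured when the row begins, along the tool's axes as they then stand; what a row does not reach is not made up. A row lasts 1/8 s, in which the tool goes at most 62.5 mm and 10.7 degrees, less where a joint would pass 70% of its speed; a pose out of reach is approached as far as the arm can. A call is refused whole if a number of a shift passes 62.5 or a number of a turn 0.188, either way. A call with a gripper value outside its range is refused whole. The fingers move at their own pace and stop on an object; the grip force is fixed at half the most. Time passes only in rows, so rows that do not move let the fingers close, or fill a call up. It gives the time, the measured TCP pose, the force and the opening at its end, in the units of the state.
- robot.read_state(): the state, without advancing time (a new reading comes with each control period).
- vision.camera(name): name is "scene" or "side" or "wrist"; returns the picture (480x640x3 uint8, red, green, blue); there is no depth.
- vision.get_calibration(name): a dict with "fx", "fy", "cx", "cy" (pixels), "world_from_camera" (4x4, takes a point from camera to world coordinates). Camera axes: x right, y up, looking along -z (the intrinsics and any distortion apply to the point x, -y, -z); pixel columns grow to the right and rows downward; lengths in m; the calibration is good to about 2 mm. A picture is of the moment at which its call begins: read the wrist's pose just before it. get_calibration takes no time and is no camera call; for the wrist camera it gives the pose at the moment of the call.
- workorder.hand_in(): hands the job in, once; it reports no verdict.
Trained networks look in the newest picture that a camera, given by its name, has taken for a name from the list of things; names that differ only in an ending like _2 or _b are one class to them, and where a whole thing is asked for, a point or a joint stands for the part that bears it (a point fixed in the world has none). Each returns a list of dicts, best first, with "p" (0 to 1); they miss things now and then, are a little off and sometimes report something else, mostly with a low value. They report only what shows in the picture. A call takes as long as a camera call. They do not tell look-alikes from the thing itself.
- finder.search_frame(camera, thing): "location" ([row, column] in pixels, amid what is visible of it).
- finder.mark_of(camera, thing): "location" ([row, column] in pixels: a listed point, or the origin of a listed thing).
The state is a dict: "t": time; "joint_pos": joint angles; "joint_velocities": joint speeds; "joint_efforts": joint torques, N m; "tool_pos": TCP position; "orientation": TCP orientation; "contact_force": force on the tool from outside, world axes, zero at the start; "ft_torque": the same for the moment, N m; "grip_width": finger opening in m.
Only numpy, scipy, OpenCV 4.12 (cv2) and the standard library are available. Lean on these libraries where they do the work, as an engineer would, in place of code of your own. Each camera call takes 0.05 s, during which the arm holds its last target.

## Working session

There is one attempt and no reset: what is moved stays moved. The work goes in short steps, Python scripts to look and compute and a shell command to move; the robot and the scene stay as the last step left them, time stands still between calls to the robot, and variables do not carry over. Pictures are saved under pics/ and viewed, and the job is handed in when it is done.

```bash
mkdir -p pics; ls; python3 - <<'E'
from station import robot, vision
import cv2
print(robot.read_state())
for n in ["scene","side","wrist"]:
    c=vision.get_calibration(n); print(n,c)
    im=vision.camera(n); cv2.imwrite(f"pics/{n}0.png",im[:,:,::-1])
E
```

```text
pics
{'t': 0.0, 'joint_pos': array([-1.13602754e+00,  8.74821180e-02,  1.75109195e-01,  1.65979426e+00,
       -3.34609328e-06,  1.57078630e+00]), 'joint_velocities': array([ 1.14909893e-03, -4.54754133e-04, -3.00970927e-04, -2.21816185e-05,
        3.04971741e-04,  2.77080998e-04]), 'joint_efforts': array([-4.07109719e-04, -5.20382488e+01,  4.64813697e+01,  1.59503182e-02,
       -3.69319177e-04, -7.44090016e-06]), 'tool_pos': array([ 0.23155669, -0.49861113,  0.22315816]), 'orientation': array([-3.14022180e+00,  3.33234328e-06,  4.34778820e-01]), 'contact_force': array([ 0.01760642,  0.77608295, -0.00601196]), 'ft_torque': array([ 0.01595456, -0.05137993,  0.00795835]), 'grip_width': 0.08514553187409503}
scene {'fx': 559.3249381323068, 'fy': 559.3249381323068, 'cx': 321.1270541517945, 'cy': 250.32819224975054, 'world_from_camera': array([[ 0.76212144, -0.53107857,  0.37030589,  1.05215544],
       [ 0.64737874,  0.63258003, -0.42513911, -0.5014539 ],
       [-0.00846584,  0.5637358 ,  0.82591179,  1.26180556],
       [ 0.        ,  0.        ,  0.        ,  1.        ]])}
side {'fx': 548.2372334962854, 'fy': 548.2372334962854, 'cx': 328.02525388425454, 'cy': 238.0597353052256, 'world_from_camera': array([[ 0.76964796,  0.42980478, -0.47213331, -0.1599515 ],
       [-0.63846639,  0.52000898, -0.56740756, -0.70443352],
       [ 0.00163909,  0.73814532,  0.67463975,  1.03047159],
       [ 0.        ,  0.        ,  0.        ,  1.        ]])}
wrist {'fx': 334.3213976113372, 'fy': 334.3213976113372, 'cx': 320.868194205568, 'cy': 233.6536465366471, 'world_from_camera': array([[ 0.42156903,  0.85634055,  0.29826232,  0.30814242],
       [-0.90679475,  0.39872142,  0.13691056, -0.46345045],
       [-0.00168151, -0.32817996,  0.94461372,  0.37342469],
       [ 0.        ,  0.        ,  0.        ,  1.        ]])}
```

View pics/scene0.png

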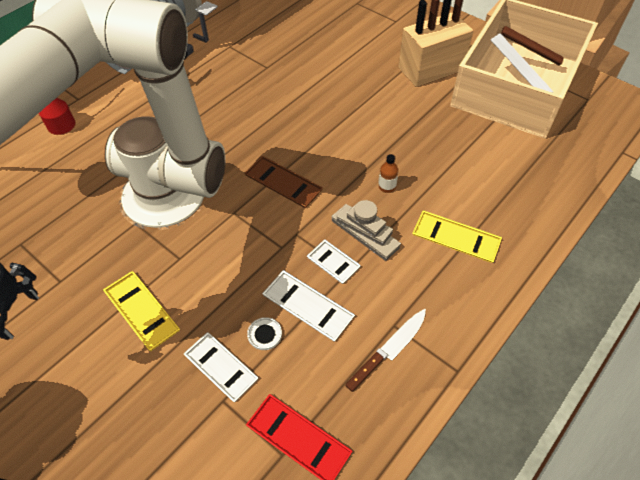

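View pics/side0.png

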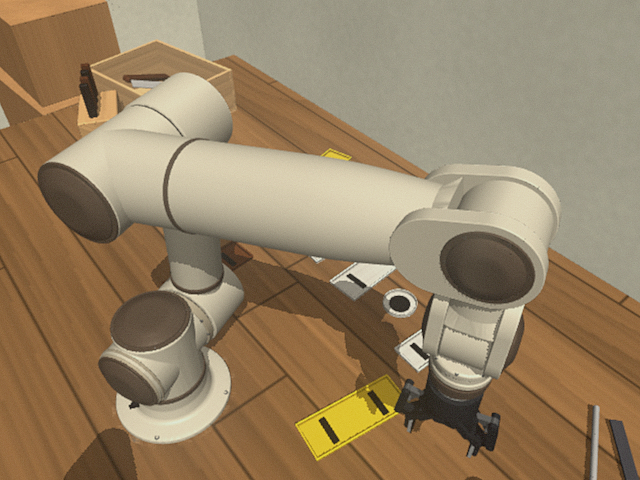

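View pics/wrist0.png

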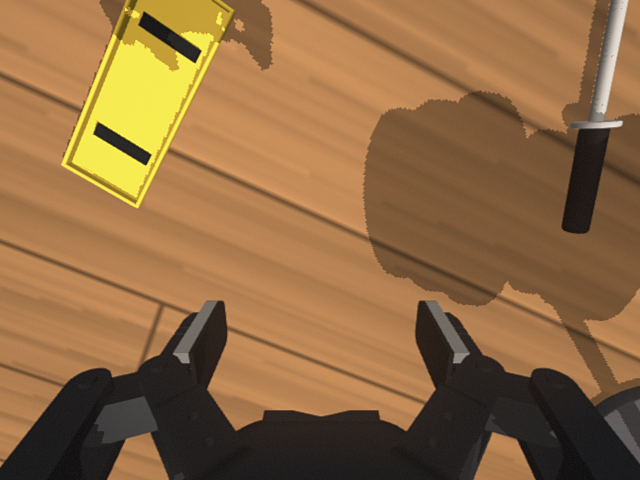

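The scene picture shows the pile at (367,228), with the oil bottle at (388,175) and the knife at (385,355). The white metal trays are at (333,261), (309,304), (265,333) and (221,366). The look-alikes are the brown tray at (284,181), yellow ones at (458,236) and (141,310), and the red one at (301,438). Next I'll measure them.

```bash
cat > h.py <<'E'
import numpy as np, cv2
from station import robot, vision, finder
from scipy.spatial.transform import Rotation as R
def ray(c,u,v):
    T=c["world_from_camera"]; u=np.asarray(u,float);v=np.asarray(v,float)
    d=np.stack([(u-c["cx"])/c["fx"],-(v-c["cy"])/c["fy"],-np.ones_like(u)],-1)@T[:3,:3].T
    return T[:3,3],d
def p2w(c,u,v,z):
    o,d=ray(c,u,v); s=(z-o[2])/d[...,2]; return o+d*s[...,None]
def w2p(c,P):
    T=c["world_from_camera"]; q=(np.asarray(P)-T[:3,3])@T[:3,:3]
    return np.stack([c["cx"]+c["fx"]*q[...,0]/-q[...,2], c["cy"]-c["fy"]*q[...,1]/-q[...,2]],-1)
def rect(P):
    (cx,cy),(w,h),a=cv2.minAreaRect((P[:,:2]*1000).astype(np.float32))
    if w<h: w,h,a=h,w,a+90
    a=(a+90)%180-90
    return [round(x,1) for x in (cx,cy,w,h,a)]
def blobs(name,mask,c,z,amin=300):
    n,l,s,ce=cv2.connectedComponentsWithStats(mask.astype(np.uint8))
    for i in range(1,n):
        if s[i,4]<amin: continue
        ct=max(cv2.findContours((l==i).astype(np.uint8),cv2.RETR_EXTERNAL,cv2.CHAIN_APPROX_NONE)[0],key=len)[:,0]
        print(name,ce[i].round(0),s[i,4],rect(p2w(c,ct[:,0],ct[:,1],z)))
E
python3 - <<'E'
from h import *
c=vision.get_calibration("scene"); im=cv2.imread("pics/scene0.png")
hsv=cv2.cvtColor(im,cv2.COLOR_BGR2HSV)
m=(hsv[...,1]<40)&(hsv[...,2]>140); m[:200]=0; m[:,420:]=0
m=cv2.morphologyEx(m.astype(np.uint8),cv2.MORPH_CLOSE,np.ones((3,3)))
blobs("w",m,c,0.006)
cr=cv2.resize(im[170:420,170:430],None,fx=2.3,fy=2.3,interpolation=cv2.INTER_CUBIC); cv2.imwrite("pics/crop1.png",cr)
print(p2w(c,[366,367,388],[210,228,185],0.1))
E
```

```text
w [156. 213.] 1032 [44.6, -59.7, 221.8, 86.9, 36.3]
w [333. 261.] 993 [534.6, 140.4, 128.6, 75.4, -1.8]
w [309. 305.] 2564 [569.6, -3.3, 229.5, 90.9, 4.3]
w [401. 338.] 795 [809.0, 81.9, 154.3, 41.0, 84.9]
w [264. 333.] 523 [542.2, -133.6, 84.6, 81.6, -45.4]
w [221. 366.] 2123 [519.1, -263.9, 178.4, 79.3, -1.6]
[[0.53853804 0.2711957  0.1       ]
 [0.57679842 0.22600767 0.1       ]
 [0.53128257 0.37846954 0.1       ]]
```

View pics/crop1.png

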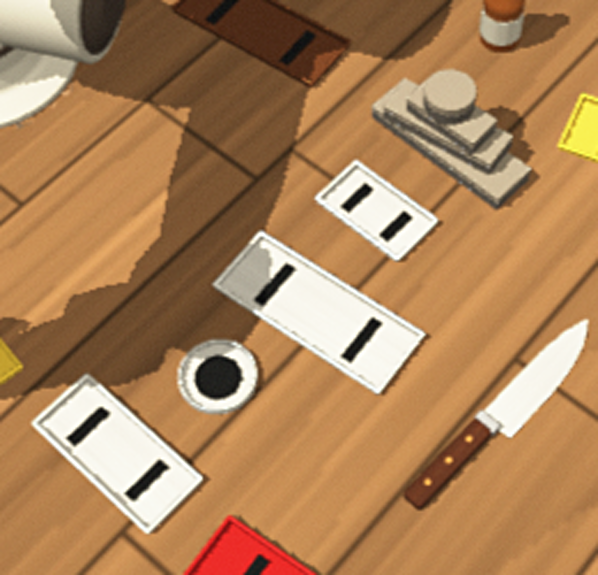

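The sizes identify the trays:

| Tray | Pixel | Measured size (mm) |
|---|---|---|
| short | (333,261) | 129x75 |
| long | (309,304), white | 230x91 |
| round | (265,333) | 84 diameter |
| middle | (221,366) | 178x79 |

The brown, yellow and red trays are look-alikes. Next is a planner that prints rows. I'll travel to the pile and look from the wrist on the way.

```bash
cat > plan.py <<'E'
import sys,json
from h import *
# usage: plan.py x y z yaw_deg nrows [z in mm]   -> rows
def plan(x,y,z,yaw,n,s=None):
    s=s or robot.read_state(); p=np.array(s["tool_pos"])*1000; psi=s["orientation"][2]
    d=np.deg2rad(yaw)-psi; d=(d+np.pi)%(2*np.pi)-np.pi
    if len(sys.argv)>6: d+=float(sys.argv[6])*2*np.pi
    D=(np.array([x,y,z])-p)
    print("t",round(s["t"],2),"p",p.round(1),"yaw",round(np.rad2deg(psi),2),"D",D.round(1),"dyaw",round(np.rad2deg(d),2))
    X=[];A=[]
    for i in range(n):
        c,si=np.cos(psi),np.sin(psi); e=D/n
        X.append([round(c*e[0]+si*e[1],1),round(si*e[0]-c*e[1],1),round(-e[2],1)])
        A.append([0,0,round(-d/n,3)]); psi+=d/n
    print(json.dumps(X)); print(json.dumps(A))
plan(*map(float,sys.argv[1:5]),int(sys.argv[5])) if __name__=="__main__" else None
E
python3 plan.py 430 -100 300 110 10
python3 - <<'E'
from h import *
c=vision.get_calibration("wrist");s=robot.read_state()
T=np.eye(4);T[:3,:3]=R.from_euler("xyz",s["orientation"]).as_matrix();T[:3,3]=s["tool_pos"]
X=np.linalg.inv(T)@c["world_from_camera"];print(X.round(4))
d=c["fx"]*s["grip_width"]/193
for u in(225,418):
    q=np.array([(u-c["cx"])/c["fx"]*d,-(302-c["cy"])/c["fy"]*d,-d,1]);print((X@q*1000).round(1))
E
```

```text
t 0.15 p [ 231.6 -498.7  223.3] yaw 24.91 D [198.4 398.7  76.7] dyaw 85.09
[[34.8, -27.8, -7.7], [38.5, -22.3, -7.7], [41.4, -16.4, -7.7], [43.4, -10.1, -7.7], [44.4, -3.6, -7.7], [44.4, 3.0, -7.7], [43.5, 9.6, -7.7], [41.6, 15.9, -7.7], [38.8, 21.9, -7.7], [35.1, 27.4, -7.7]]
[[0, 0, -0.149], [0, 0, -0.149], [0, 0, -0.149], [0, 0, -0.149], [0, 0, -0.149], [0, 0, -0.149], [0, 0, -0.149], [0, 0, -0.149], [0, 0, -0.149], [0, 0, -0.149]]
[[ 4.000e-04  9.446e-01  3.282e-01  8.430e-02]
 [ 1.000e+00 -5.000e-04  3.000e-04  2.000e-04]
 [ 5.000e-04  3.282e-01 -9.446e-01 -1.502e-01]
 [ 0.000e+00  0.000e+00  0.000e+00  1.000e+00]]
[   7.2  -42.3  -20.5 1000. ]
[   7.2   43.1  -20.4 1000. ]
```

```bash
python3 - <<'E'
import cv2
im=cv2.imread("pics/wrist0.png")[270:420,120:520]
cv2.imwrite("pics/f0.png",cv2.resize(im,None,fx=2,fy=2,interpolation=cv2.INTER_CUBIC))
E
python3 -m creep '{"xyz":[[34.8,-27.8,-7.7],[38.5,-22.3,-7.7],[41.4,-16.4,-7.7],[43.4,-10.1,-7.7],[44.4,-3.6,-7.7],[44.4,3.0,-7.7],[43.5,9.6,-7.7],[41.6,15.9,-7.7],[38.8,21.9,-7.7],[35.1,27.4,-7.7]],"angular":[[0,0,-0.149],[0,0,-0.149],[0,0,-0.149],[0,0,-0.149],[0,0,-0.149],[0,0,-0.149],[0,0,-0.149],[0,0,-0.149],[0,0,-0.149],[0,0,-0.149]],"fingers":[1,1,1,1,1,1,1,1,1,1]}'
python3 plan.py 500 200 300 180 10
python3 -c "
from h import *
print(robot.read_state()['joint_pos'].round(3))
cv2.imwrite('pics/w1.png',vision.camera('wrist')[:,:,::-1])"
```

```text
t: 1.4
tool_pos: [0.4248, -0.0852, 0.3002]
orientation: [-3.141, -0.006, 1.967]
contact_force: [-0.3, -1.0, -0.7]
grip_width: 0.0856
t 1.4 p [424.8 -85.2 300.2] yaw 112.71 D [ 7.520e+01  2.852e+02 -2.000e-01] dyaw 67.29
[[23.4, 18.0, 0.0], [21.1, 20.6, 0.0], [18.6, 22.9, 0.0], [15.8, 24.9, 0.0], [12.7, 26.6, 0.0], [9.5, 27.9, 0.0], [6.2, 28.8, 0.0], [2.8, 29.4, 0.0], [-0.7, 29.5, 0.0], [-4.1, 29.2, 0.0]]
[[0, 0, -0.117], [0, 0, -0.117], [0, 0, -0.117], [0, 0, -0.117], [0, 0, -0.117], [0, 0, -0.117], [0, 0, -0.117], [0, 0, -0.117], [0, 0, -0.117], [0, 0, -0.117]]
[-0.201 -0.142  0.103  1.82   0.004  0.974]
```

View pics/f0.png

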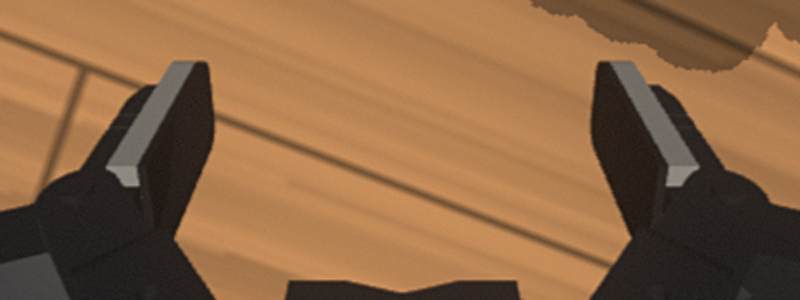

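View pics/w1.png

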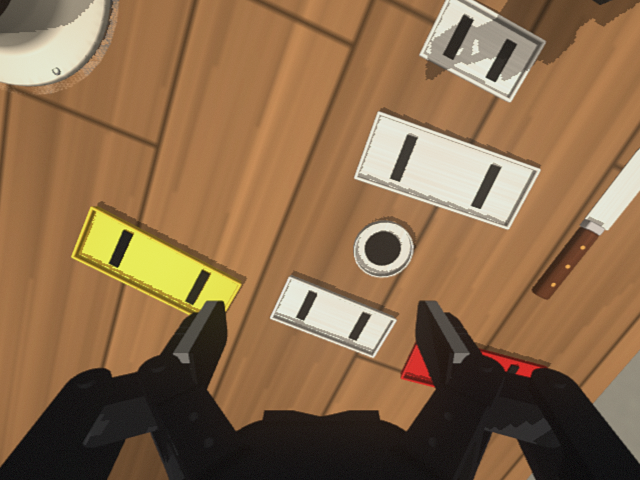

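The wrist picture shows the short tray at (483,48), the long at (447,170), the round at (384,248) and the middle at (334,317). I'll cross-check these against the scene camera.

```bash
python3 - <<'E'
from h import *
for cam in("wrist","scene"):
    c=vision.get_calibration(cam); im=vision.camera(cam)[:,:,::-1].copy()
    cv2.imwrite(f"pics/{cam}1.png",im)
    hsv=cv2.cvtColor(im,cv2.COLOR_BGR2HSV)
    m=(hsv[...,1]<50)&(hsv[...,2]>130)
    if cam=="wrist": m[330:]=0 if 0 else m[330:]
    m=cv2.morphologyEx(m.astype(np.uint8),cv2.MORPH_CLOSE,np.ones((3,3)))
    blobs(cam,m,c,0.006)
im=cv2.imread("pics/scene1.png");cv2.imwrite("pics/cropp.png",cv2.resize(im[130:380,170:430],None,fx=2.3,fy=2.3,interpolation=cv2.INTER_CUBIC))
E
```

```text
wrist [52. 45.] 5467 [69.1, -53.3, 165.7, 64.4, 47.1]
wrist [477.  51.] 6122 [536.3, 139.7, 130.3, 74.7, -1.6]
wrist [441. 174.] 10648 [571.4, -5.9, 231.0, 89.1, 4.5]
wrist [613. 199.] 2131 [801.1, 64.0, 123.6, 40.2, 86.8]
wrist [380. 252.] 1575 [542.4, -136.3, 83.9, 81.8, 23.3]
wrist [328. 319.] 4655 [521.0, -268.0, 180.2, 79.4, -1.5]
wrist [623. 404.] 2783 [1052.3, -244.8, 262.1, 75.1, -49.6]
scene [163.  53.] 11814 [-495.4, 482.6, 1180.1, 523.1, -9.1]
scene [478.   7.] 462 [206.2, 1404.5, 144.6, 116.2, -80.0]
scene [631.  46.] 1362 [735.8, 1572.0, 534.3, 85.7, -67.4]
scene [520.  63.] 846 [504.1, 1200.2, 339.9, 53.3, -29.3]
scene [36. 65.] 2257 [-791.9, 101.0, 378.4, 226.0, -71.8]
scene [152. 167.] 2121 [-117.9, 51.1, 259.6, 190.4, -22.8]
scene [158. 208.] 1900 [30.9, -39.5, 221.7, 143.4, 45.2]
scene [333. 261.] 988 [535.2, 140.4, 130.7, 76.3, -1.5]
scene [308. 305.] 2621 [569.5, -3.5, 229.5, 91.1, 4.5]
scene [579. 387.] 2894 [1195.9, 286.6, 652.1, 28.2, 90.0]
scene [402. 336.] 859 [809.6, 89.3, 170.8, 41.0, 84.9]
scene [606. 423.] 8659 [1301.7, 258.2, 526.6, 162.9, -89.9]
scene [264. 333.] 554 [542.3, -134.2, 84.2, 82.4, -49.9]
scene [221. 366.] 2149 [519.7, -263.8, 180.1, 79.7, -1.7]
```

View pics/cropp.png

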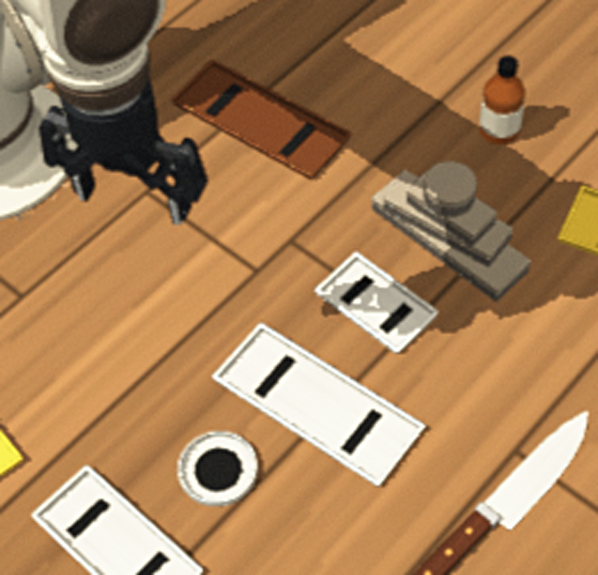

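```bash
python3 -m creep '{"xyz":[[23.4,18.0,0],[21.1,20.6,0],[18.6,22.9,0],[15.8,24.9,0],[12.7,26.6,0],[9.5,27.9,0],[6.2,28.8,0],[2.8,29.4,0],[-0.7,29.5,0],[-4.1,29.2,0]],"angular":[[0,0,-0.117],[0,0,-0.117],[0,0,-0.117],[0,0,-0.117],[0,0,-0.117],[0,0,-0.117],[0,0,-0.117],[0,0,-0.117],[0,0,-0.117],[0,0,-0.117]],"fingers":[1,1,1,1,1,1,1,1,1,1]}'
python3 -c "
from h import *
print(robot.read_state()['joint_pos'].round(3))
cv2.imwrite('pics/w2.png',vision.camera('wrist')[:,:,::-1]);
cv2.imwrite('pics/s2.png',vision.camera('side')[:,:,::-1])
print(vision.get_calibration('wrist'))"
```

```text
t: 2.8
tool_pos: [0.5015, 0.1969, 0.2977]
orientation: [3.14, -0.007, -3.139]
contact_force: [0.7, -0.3, -0.2]
grip_width: 0.0858
[0.372 0.109 0.346 1.814 0.004 0.369]
{'fx': 334.3213976113372, 'fy': 334.3213976113372, 'cx': 320.868194205568, 'cy': 233.6536465366471, 'world_from_camera': array([[-0.00416113, -0.94693839, -0.32138819,  0.41740215],
       [ 0.99998938, -0.00330331, -0.00321435,  0.197064  ],
       [ 0.00198214, -0.32139815,  0.94694208,  0.44768222],
       [ 0.        ,  0.        ,  0.        ,  1.        ]])}
```

View pics/w2.png

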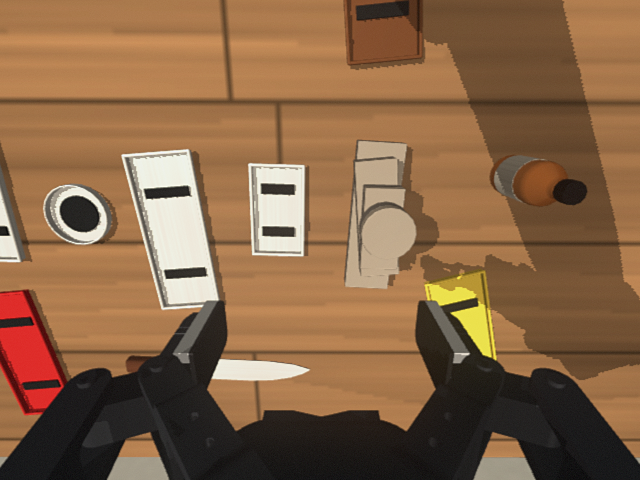

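View pics/s2.png

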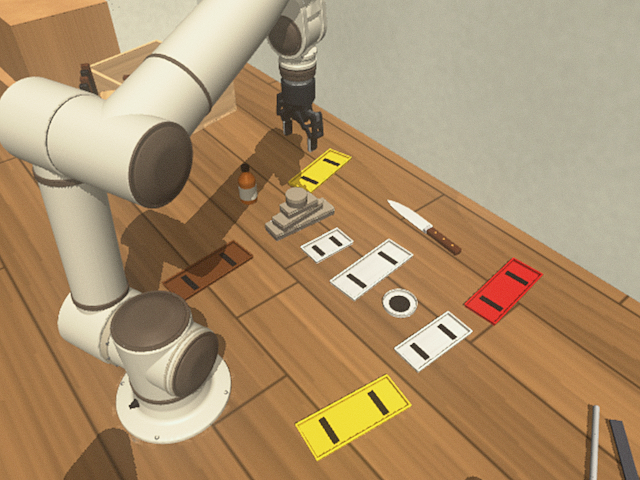

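```bash
python3 - <<'E'
import cv2
im=cv2.imread("pics/w2.png")[130:300,330:430]
cv2.imwrite("pics/p2.png",cv2.resize(im,None,fx=4.5,fy=3.5,interpolation=cv2.INTER_CUBIC) if 0 else cv2.resize(im,None,fx=3.5,fy=3.5,interpolation=cv2.INTER_CUBIC))
im=cv2.imread("pics/s2.png")[170:250,250:350]
cv2.imwrite("pics/p2s.png",cv2.resize(im,None,fx=7,fy=7,interpolation=cv2.INTER_CUBIC))
E
```

```text
(no output)
```

View pics/p2.png

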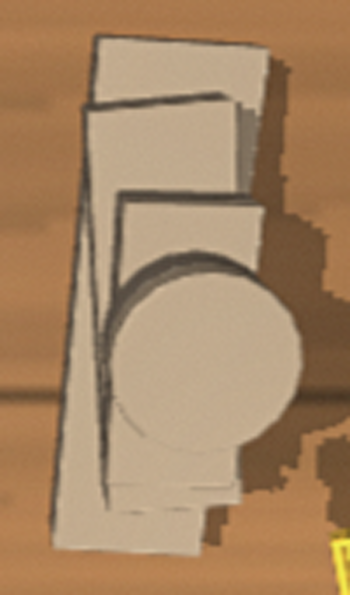

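View pics/p2s.png

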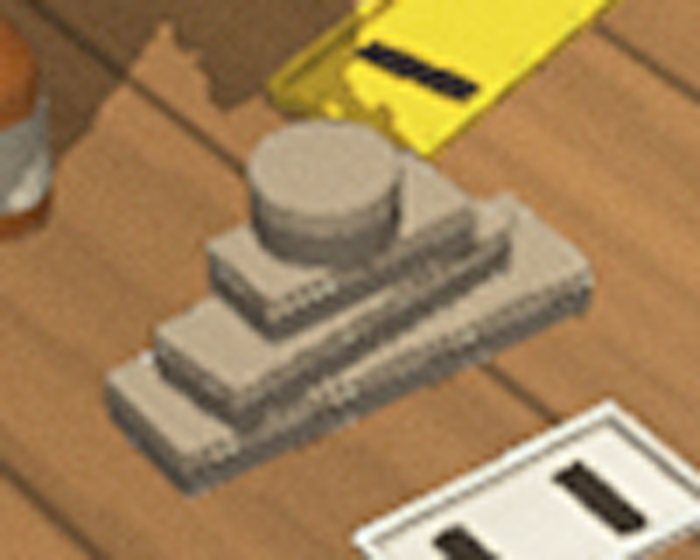

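```bash
cat > corners.py <<'E'
from h import *
E
python3 - <<'E'
from h import *
c=dict(fx=334.3213976113372,fy=334.3213976113372,cx=320.868194205568,cy=233.6536465366471,world_from_camera=np.array([[-0.00416113,-0.94693839,-0.32138819,0.41740215],[0.99998938,-0.00330331,-0.00321435,0.197064],[0.00198214,-0.32139815,0.94694208,0.44768222],[0,0,0,1]]))
def q(pts,z):
    p=np.array(pts)/3.5+[330-.4,130-.4]; return p2w(c,p[:,0],p[:,1],z)[:,:2]*1000
for n,pts,z in [("long",[(97,38),(268,49),(200,555),(53,548)],.025),("mid",[(87,110),(235,98),(107,509)],.05),("short",[(120,203),(265,206),(238,490),(107,487)],.075),("round",[(112,358),(302,358),(206,270),(206,452)],.105)]:
    P=q(pts,z); print(n,P.round(1).tolist())
    L=np.linalg.norm(P-np.roll(P,-1,0),axis=1); print(L.round(1), P.mean(0).round(1))
    v=P[3]-P[0] if n!="mid" else P[2]-P[0]; print("ang",np.rad2deg(np.arctan2(v[1],v[0])).round(1))
print("mid c",q([(171,303.5)],.05))
print("bottle",p2w(c,np.array([505.]),np.array([180.]),0.03)*1000)
E
```

```text
long [[440.6, 242.5], [444.1, 302.4], [641.9, 292.0], [639.0, 232.5]]
[ 60.1 198.1  59.6 198.6] [541.4 267.3]
ang -2.9
mid [[462.5, 237.3], [458.4, 286.5], [609.5, 250.2]]
[ 49.4 155.4 147.6] [510.1 258. ]
ang 5.0
short [[489.0, 246.5], [489.8, 293.2], [590.0, 292.3], [589.0, 246.5]]
[ 46.7 100.2  45.8 100. ] [539.4 269.6]
ang 0.0
round [[531.5, 242.2], [531.3, 300.9], [503.5, 269.3], [562.9, 273.5]]
[58.7 42.1 59.5 44.2] [532.3 271.5]
ang 44.9
mid c [[529.51426953 269.43487628]]
bottle [[487.38788972 428.82216436  30.        ]]
```

Heights and sizes check out:
- long: 60x198
- middle: 49x148
- short: 46x100
- disc: 59

Next I'll approach the round stone.

```bash
cat > plan.py <<'E'
import sys,json
from h import *
def seg(pose,x,y,z,yaw,n,X,A):
    p,Rc=pose; Rd=R.from_euler("xyz",[np.pi,0,np.deg2rad(yaw)])
    rv=(Rc.inv()*Rd).as_rotvec(); D=np.array([x,y,z])-p; n=int(n)
    for i in range(n):
        Rr=Rc*R.from_rotvec(rv*i/n)
        X.append((Rr.inv().apply(D/n)).round(1).tolist()); A.append((rv/n).round(4).tolist())
    print("  D",D.round(1),"turn",np.rad2deg(rv).round(2))
    return np.array([x,y,z]),Rd
if __name__=="__main__":
    # groups of x y z yaw n ; yaw relative
    a=list(map(float,sys.argv[1:])); s=robot.read_state()
    pose=(np.array(s["tool_pos"])*1000,R.from_euler("xyz",s["orientation"]))
    print("t",round(s["t"],2),"p",pose[0].round(1),"rpy",np.rad2deg(s["orientation"]).round(2),"F",np.round(s["contact_force"],1),"w",round(s["grip_width"]*1000,1))
    X=[];A=[]
    for i in range(0,len(a),5): pose=seg(pose,*a[i:i+5],X,A)
    while len(X)<10: X.append([0,0,0]);A.append([0,0,0])
    print(json.dumps(X).replace(" ",""));print(json.dumps(A).replace(" ",""))
E
python3 plan.py 532 271.5 150 180 5 532 271.5 97 180 4
```

```text
t 2.9 p [501.6 198.  296.8] rpy [ 179.93   -0.47 -179.78] F [ 0.1  0.1 -0.6] w 85.6
  D [  30.4   73.5 -146.8] turn [ 0.07 -0.47  0.22]
  D [  0.   0. -53.] turn [0. 0. 0.]
[[-6.4,14.6,29.3],[-6.3,14.7,29.3],[-6.3,14.7,29.3],[-6.2,14.7,29.3],[-6.1,14.7,29.4],[0.0,-0.0,13.2],[0.0,-0.0,13.2],[0.0,-0.0,13.2],[0.0,-0.0,13.2],[0,0,0]]
[[0.0002,-0.0017,0.0008],[0.0002,-0.0017,0.0008],[0.0002,-0.0017,0.0008],[0.0002,-0.0017,0.0008],[0.0002,-0.0017,0.0008],[0.0,0.0,0.0],[0.0,0.0,0.0],[0.0,0.0,0.0],[0.0,0.0,0.0],[0,0,0]]
```

```bash
python3 -m creep '{"xyz":[[-6.4,14.6,29.3],[-6.3,14.7,29.3],[-6.3,14.7,29.3],[-6.2,14.7,29.3],[-6.1,14.7,29.4],[0,0,8],[0,0,8],[0,0,8],[0,0,0],[0,0,0]],"angular":[[0.0002,-0.0017,0.0008],[0.0002,-0.0017,0.0008],[0.0002,-0.0017,0.0008],[0.0002,-0.0017,0.0008],[0.0002,-0.0017,0.0008],[0,0,0],[0,0,0],[0,0,0],[0,0,0],[0,0,0]],"fingers":[1,1,1,1,1,1,1,1,1,1]}'
python3 -c "
from h import *
for n in ['wrist','scene','side']:
  im=vision.camera(n)[:,:,::-1]
  if n=='scene': im=cv2.resize(im[120:270,300:460],None,fx=3.5,fy=3.5,interpolation=cv2.INTER_CUBIC)
  if n=='side': im=cv2.resize(im[120:250,230:370],None,fx=4,fy=4,interpolation=cv2.INTER_CUBIC)
  cv2.imwrite(f'pics/{n}3.png',im)"
python3 plan.py 532 271.5 97 180 4
```

```text
t: 4.15
tool_pos: [0.5357, 0.261, 0.1239]
orientation: [-3.14, 0.003, 3.113]
contact_force: [-0.2, 0.5, 0.3]
grip_width: 0.0854
t 4.3 p [535.7 261.2 123.6] rpy [-179.9     0.18  178.41] F [-0.1  0.3 -0.2] w 85.3
  D [ -3.7  10.3 -26.6] turn [-0.1   0.18 -1.59]
[[1.0,2.6,6.6],[1.0,2.6,6.6],[1.0,2.6,6.6],[0.9,2.6,6.6],[0,0,0],[0,0,0],[0,0,0],[0,0,0],[0,0,0],[0,0,0]]
[[-0.0004,0.0008,-0.007],[-0.0004,0.0008,-0.007],[-0.0004,0.0008,-0.007],[-0.0004,0.0008,-0.007],[0,0,0],[0,0,0],[0,0,0],[0,0,0],[0,0,0],[0,0,0]]
```

View pics/wrist3.png

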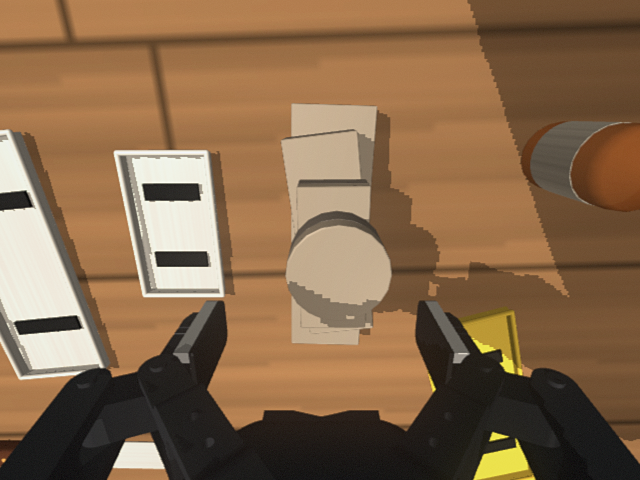

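View pics/scene3.png

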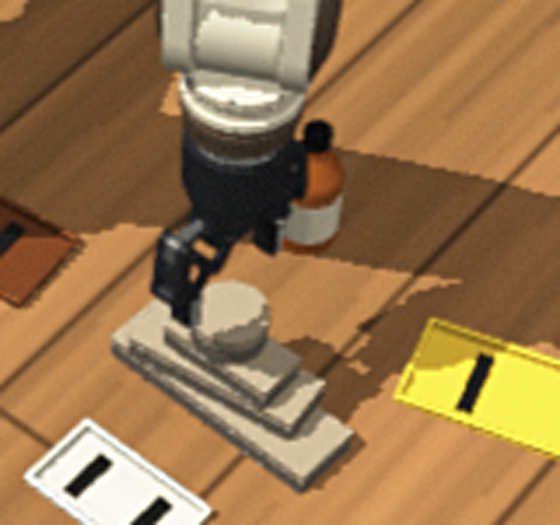

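View pics/side3.png

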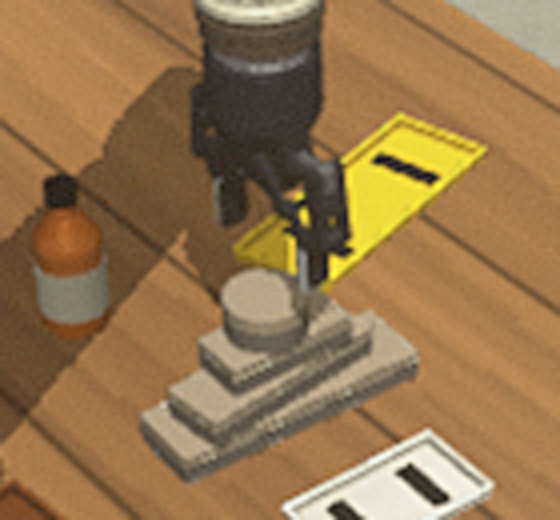

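```bash
python3 - <<'E'
from h import *
for cam,px in(("side",(308.7,191)),("scene",(352,211.4))):
    c=vision.get_calibration(cam)
    for z in(95,105,110,115,120,125,135,145):
        print(cam,z,[w2p(c,np.array([x,y,z])/1000).round(1).tolist() for x,y in((536,214),(547,218),(525,218))],px)
E
```

```text
side 95 [[308.7, 206.1], [310.9, 203.8], [304.5, 207.1]] (308.7, 191)
side 105 [[308.6, 203.3], [310.9, 200.9], [304.4, 204.2]] (308.7, 191)
side 110 [[308.5, 201.8], [310.8, 199.5], [304.4, 202.7]] (308.7, 191)
side 115 [[308.5, 200.3], [310.8, 198.0], [304.3, 201.3]] (308.7, 191)
side 120 [[308.5, 198.9], [310.8, 196.5], [304.3, 199.8]] (308.7, 191)
side 125 [[308.4, 197.4], [310.7, 195.1], [304.2, 198.3]] (308.7, 191)
side 135 [[308.3, 194.4], [310.7, 192.1], [304.1, 195.3]] (308.7, 191)
side 145 [[308.2, 191.4], [310.6, 189.1], [304.0, 192.3]] (308.7, 191)
scene 95 [[351.7, 223.9], [355.9, 225.1], [349.3, 220.8]] (352, 211.4)
scene 105 [[351.8, 221.6], [356.1, 222.8], [349.5, 218.5]] (352, 211.4)
scene 110 [[351.9, 220.4], [356.2, 221.6], [349.5, 217.3]] (352, 211.4)
scene 115 [[352.0, 219.2], [356.3, 220.5], [349.6, 216.1]] (352, 211.4)
scene 120 [[352.0, 218.0], [356.4, 219.3], [349.7, 214.9]] (352, 211.4)
scene 125 [[352.1, 216.9], [356.4, 218.1], [349.7, 213.7]] (352, 211.4)
scene 135 [[352.2, 214.4], [356.6, 215.7], [349.9, 211.3]] (352, 211.4)
scene 145 [[352.4, 212.0], [356.8, 213.3], [350.0, 208.9]] (352, 211.4)
```

Three views agree that the open tips sit about 18 mm behind the TCP point, higher than the text suggests. I'll step down and verify.

```bash
python3 -m creep '{"xyz":[[1,2.6,6.6],[1,2.6,6.6],[1,2.6,6.6],[0.9,2.6,6.6],[0,0,0],[0,0,0],[0,0,0],[0,0,0],[0,0,0],[0,0,0]],"angular":[[-0.0004,0.0008,-0.007],[-0.0004,0.0008,-0.007],[-0.0004,0.0008,-0.007],[-0.0004,0.0008,-0.007],[0,0,0],[0,0,0],[0,0,0],[0,0,0],[0,0,0],[0,0,0]],"fingers":[1,1,1,1,1,1,1,1,1,1]}'
cat > look.py <<'E'
import sys
from h import *
k=sys.argv[1]; cams=sys.argv[2].split(",")
s=robot.read_state();p=np.array(s["tool_pos"])
f=float(sys.argv[3]) if len(sys.argv)>3 else 4
for n in cams:
    c=vision.get_calibration(n); im=vision.camera(n)[:,:,::-1].copy()
    if n!="wrist":
        u,v=w2p(c,p+[0,0,-.02]).astype(int); h=int(280/f)
        v0=max(0,v-h);u0=max(0,u-h); im=im[v0:v+h,u0:u+h]; print(n,"crop origin",u0,v0,"f",f)
        im=cv2.resize(im,None,fx=f,fy=f,interpolation=cv2.INTER_CUBIC)
    cv2.imwrite(f"pics/{n}_{k}.png",im)
E
python3 look.py 4 wrist,side,scene
python3 plan.py 532 271.5 80 180 4
```

```text
t: 5.55
tool_pos: [0.5318, 0.2727, 0.0955]
orientation: [3.142, -0.0, -3.139]
contact_force: [-0.6, -0.2, -1.3]
grip_width: 0.0857
side crop origin 224 131 f 4
scene crop origin 293 144 f 4
t 5.7 p [531.7 272.7  95.5] rpy [ 1.8000e+02 -1.0000e-02 -1.7985e+02] F [ 0.  -0.4  0.3] w 85.5
  D [  0.3  -1.2 -15.5] turn [ 0.   -0.01  0.15]
[[-0.1,-0.3,3.9],[-0.1,-0.3,3.9],[-0.1,-0.3,3.9],[-0.1,-0.3,3.9],[0,0,0],[0,0,0],[0,0,0],[0,0,0],[0,0,0],[0,0,0]]
[[0.0,-0.0,0.0007],[0.0,-0.0,0.0007],[0.0,-0.0,0.0007],[0.0,-0.0,0.0007],[0,0,0],[0,0,0],[0,0,0],[0,0,0],[0,0,0],[0,0,0]]
```

View pics/wrist_4.png

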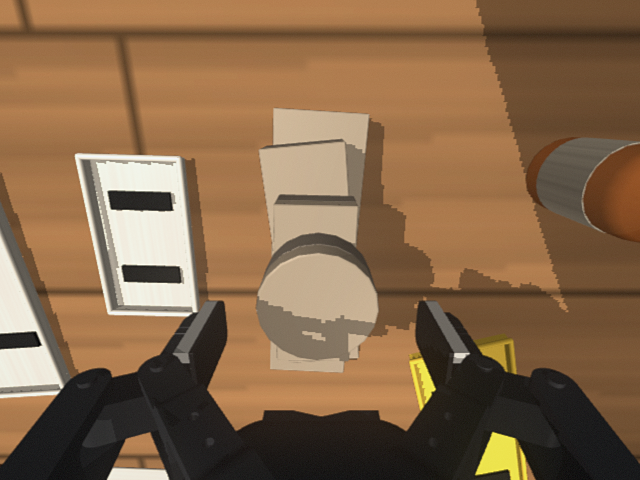

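View pics/side_4.png

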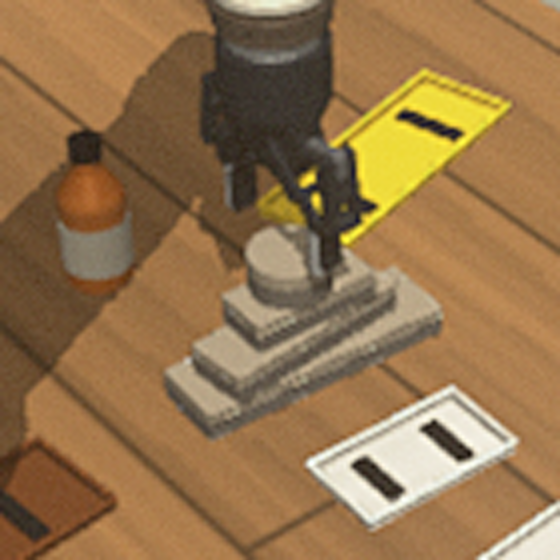

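View pics/scene_4.png

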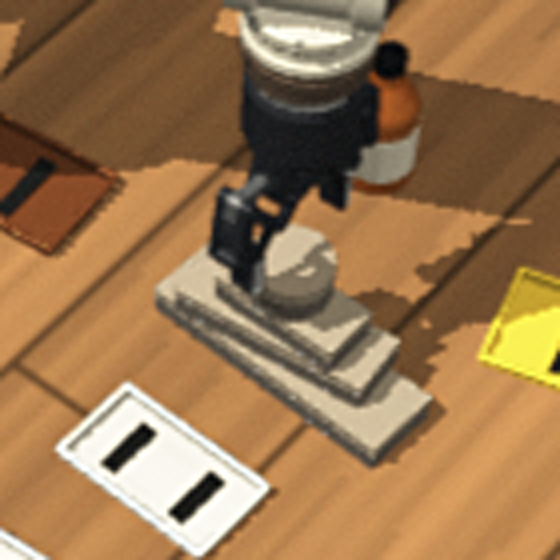

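```bash
python3 -m creep '{"xyz":[[-0.1,-0.3,4],[-0.1,-0.3,4],[-0.1,-0.3,4],[-0.1,-0.3,4],[0,0,0],[0,0,0],[0,0,0],[0,0,0],[0,0,0],[0,0,0]],"angular":[[0,0,0],[0,0,0],[0,0,0],[0,0,0],[0,0,0],[0,0,0],[0,0,0],[0,0,0],[0,0,0],[0,0,0]],"fingers":[1,1,1,1,1,0.45,0.45,0.45,0.45,0.45]}'
python3 look.py 5 wrist,side
python3 plan.py 532 271.5 80 180 4
```

```text
t: 6.95
tool_pos: [0.5321, 0.2714, 0.0782]
orientation: [3.142, -0.0, -3.139]
contact_force: [-0.8, 0.1, -0.5]
grip_width: 0.0621
side crop origin 225 136 f 4
t 7.05 p [532.1 271.4  78.2] rpy [-1.8000e+02 -1.0000e-02 -1.7985e+02] F [ 0.5 -0.6 -0.6] w 61.7
  D [-0.1  0.1  1.8] turn [-0.   -0.01  0.15]
[[0.0,0.0,-0.4],[0.0,0.0,-0.4],[0.0,0.0,-0.4],[0.0,0.0,-0.4],[0,0,0],[0,0,0],[0,0,0],[0,0,0],[0,0,0],[0,0,0]]
[[-0.0,-0.0001,0.0007],[-0.0,-0.0001,0.0007],[-0.0,-0.0001,0.0007],[-0.0,-0.0001,0.0007],[0,0,0],[0,0,0],[0,0,0],[0,0,0],[0,0,0],[0,0,0]]
```

View pics/wrist_5.png

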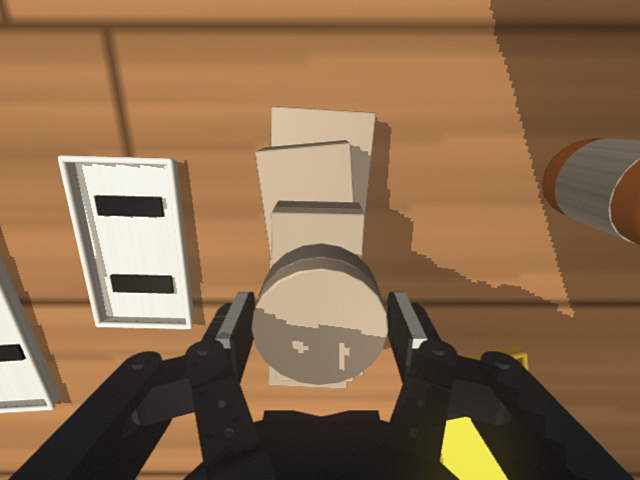

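View pics/side_5.png

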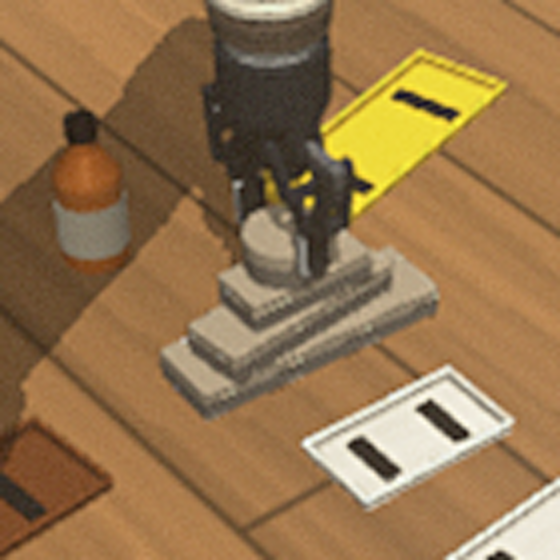

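```bash
python3 - <<'E'
from h import *
c=vision.get_calibration("side")
for z in(65,75,85,90,95,100): print(z,[w2p(c,np.array([x,y,z])/1000).round(1).tolist() for x,y in((521,234),(532,234),(543,234))])
im=cv2.imread("pics/side_5.png")[150:330,200:400];cv2.imwrite("pics/z.png",cv2.resize(im,None,fx=3,fy=3,interpolation=cv2.INTER_NEAREST))
E
```

```text
65 [[300.1, 213.3], [303.3, 211.7], [306.4, 210.0]]
75 [[300.0, 210.5], [303.2, 208.8], [306.3, 207.2]]
85 [[299.9, 207.6], [303.1, 206.0], [306.2, 204.4]]
90 [[299.8, 206.2], [303.0, 204.6], [306.2, 203.0]]
95 [[299.7, 204.8], [303.0, 203.2], [306.2, 201.5]]
100 [[299.7, 203.3], [302.9, 201.7], [306.1, 200.1]]
```

View pics/z.png

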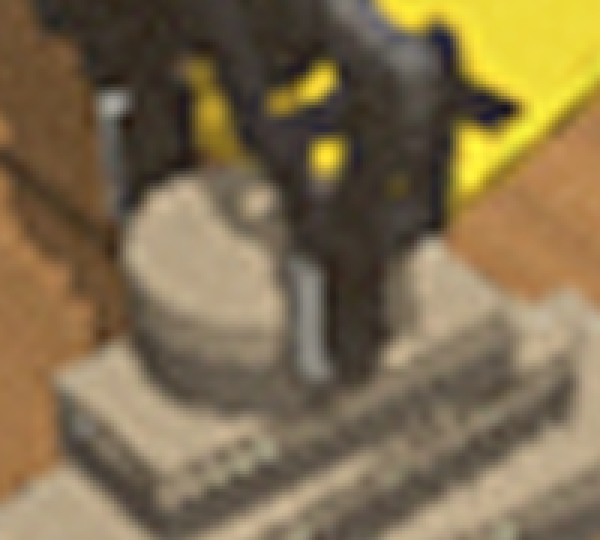

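The tips are at about z 90, so they overlap the disc by about 14 mm. I'll go 3 mm deeper, close and lift.

```bash
python3 -m creep '{"xyz":[[0,0,3],[0,0,0],[0,0,0],[0,0,0],[0,0,0],[0,0,-5],[0,0,-10],[0,0,-20],[0,0,-20],[0,0,0]],"angular":[[0,0,0],[0,0,0],[0,0,0],[0,0,0],[0,0,0],[0,0,0],[0,0,0],[0,0,0],[0,0,0],[0,0,0]],"fingers":[0.45,-1,-1,-1,-1,-1,-1,-1,-1,-1]}'
python3 look.py 6 wrist,side
python3 plan.py 542.4 100 140 180 4 542.4 -125 130 180 5
```

```text
t: 8.3
tool_pos: [0.5318, 0.2712, 0.1325]
orientation: [-3.141, -0.001, -3.139]
contact_force: [0.7, 0.4, -1.0]
grip_width: 0.0576
side crop origin 224 121 f 4
t 8.4 p [531.1 270.9 130.4] rpy [-179.9    -0.21 -179.85] F [ 0.8 -0.1 -2.6] w 58.1
  D [  11.3 -170.9    9.6] turn [-0.1  -0.21  0.15]
  D [   0. -225.  -10.] turn [0. 0. 0.]
[[-2.7,-42.7,-2.3],[-2.7,-42.7,-2.4],[-2.8,-42.7,-2.4],[-2.8,-42.7,-2.4],[-0.0,-45.0,2.0],[-0.0,-45.0,2.0],[-0.0,-45.0,2.0],[-0.0,-45.0,2.0],[-0.0,-45.0,2.0],[0,0,0]]
[[-0.0004,-0.0009,0.0007],[-0.0004,-0.0009,0.0007],[-0.0004,-0.0009,0.0007],[-0.0004,-0.0009,0.0007],[0.0,0.0,0.0],[0.0,0.0,0.0],[0.0,0.0,0.0],[0.0,0.0,0.0],[0.0,0.0,0.0],[0,0,0]]
```

View pics/wrist_6.png

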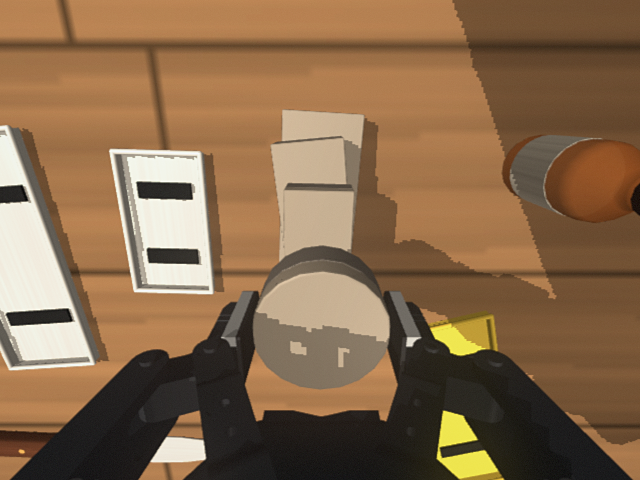

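View pics/side_6.png

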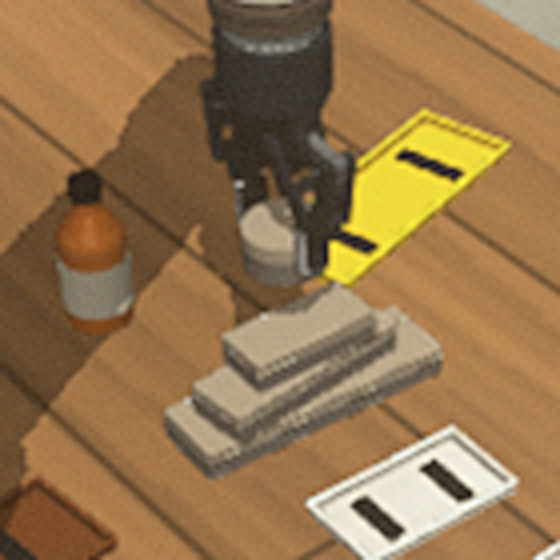

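```bash
python3 -m creep '{"xyz":[[-1,-20,-2],[-2,-40,-2],[-2,-45,-2],[-2,-50,-2],[-2,-50,0],[-2,-50,0],[0,-50,0],[0,-45,0],[0,-25,0],[0,0,0]],"angular":[[0,0,0],[0,0,0],[0,0,0],[0,0,0],[0,0,0],[0,0,0],[0,0,0],[0,0,0],[0,0,0],[0,0,0]],"fingers":[-1,-1,-1,-1,-1,-1,-1,-1,-1,-1]}'
python3 look.py 7 wrist
python3 plan.py 542.4 -135 100 180 5
python3 - <<'E'
from h import *
c=vision.get_calibration("wrist"); im=vision.camera("wrist")[:,:,::-1].copy()
hsv=cv2.cvtColor(im,cv2.COLOR_BGR2HSV); m=(hsv[...,1]<50)&(hsv[...,2]>120)
m=cv2.morphologyEx(m.astype(np.uint8),cv2.MORPH_CLOSE,np.ones((3,3)))
blobs("w",m,c,0.006)
E
```

```text
t: 9.65
tool_pos: [0.5364, -0.1244, 0.1321]
orientation: [-3.136, -0.015, -3.141]
contact_force: [-0.8, -0.1, -1.9]
grip_width: 0.0579
t 9.7 p [ 536.4 -123.5  132.1] rpy [-179.72   -0.86 -179.95] F [-0.4 -0.1 -1.9] w 57.7
  D [  6.  -11.5 -32.1] turn [-0.28 -0.86  0.05]
[[-1.3,-2.3,6.4],[-1.3,-2.3,6.4],[-1.3,-2.3,6.4],[-1.2,-2.3,6.4],[-1.2,-2.3,6.4],[0,0,0],[0,0,0],[0,0,0],[0,0,0],[0,0,0]]
[[-0.001,-0.003,0.0002],[-0.001,-0.003,0.0002],[-0.001,-0.003,0.0002],[-0.001,-0.003,0.0002],[-0.001,-0.003,0.0002],[0,0,0],[0,0,0],[0,0,0],[0,0,0],[0,0,0]]
w [152. 192.] 16550 [520.7, -268.2, 180.8, 79.7, -1.6]
w [458. 226.] 19563 [565.9, -4.2, 221.0, 89.7, 4.6]
w [608. 227.] 7121 [542.2, 117.7, 143.3, 65.7, 16.7]
w [305. 216.] 3394 [533.6, -137.2, 85.0, 69.7, -80.6]
w [463. 451.] 1235 [798.3, 38.5, 66.5, 40.5, 86.9]
```

View pics/wrist_7.png

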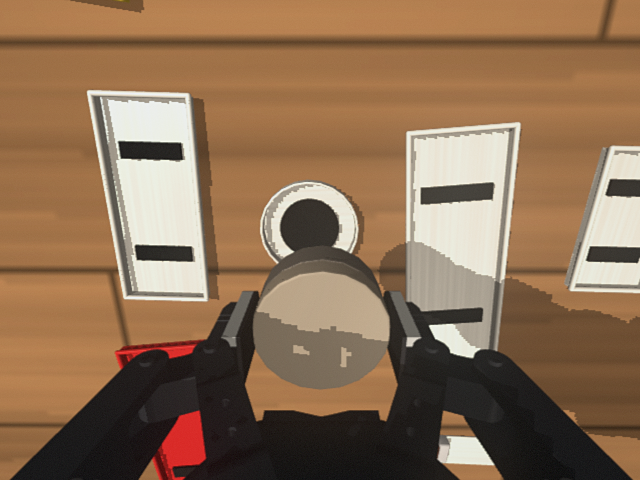

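```bash
python3 -m creep '{"xyz":[[-1.5,-3,10],[-1.5,-3,15],[-1.2,-2.6,15],[-1.2,-2.6,15],[-0.6,-2,15],[0,0,10],[0,0,10],[0,0,0],[0,0,0],[0,0,0]],"angular":[[-0.001,-0.003,0],[-0.001,-0.003,0],[-0.001,-0.003,0],[-0.001,-0.003,0],[-0.001,-0.003,0],[0,0,0],[0,0,0],[0,0,0],[0,0,0],[0,0,0]],"fingers":[-1,-1,-1,-1,-1,-1,-1,-1,-1,-1]}'
python3 look.py 8 wrist,scene
python3 plan.py 542.4 -136.5 20 180 5
```

```text
t: 11.0
tool_pos: [0.5421, -0.1342, 0.0348]
orientation: [3.14, -0.0, -3.136]
contact_force: [0.6, -0.2, -2.2]
grip_width: 0.058
scene crop origin 194 261 f 4
t 11.1 p [ 542.1 -134.2   34.8] rpy [ 179.93    0.   -179.66] F [ 0.1  0.  -1.7] w 58.2
  D [  0.3  -2.3 -14.8] turn [0.07 0.   0.34]
[[-0.1,-0.5,3.0],[-0.1,-0.5,3.0],[-0.1,-0.5,3.0],[-0.1,-0.5,3.0],[-0.1,-0.5,3.0],[0,0,0],[0,0,0],[0,0,0],[0,0,0],[0,0,0]]
[[0.0002,0.0,0.0012],[0.0002,0.0,0.0012],[0.0002,0.0,0.0012],[0.0002,0.0,0.0012],[0.0002,0.0,0.0012],[0,0,0],[0,0,0],[0,0,0],[0,0,0],[0,0,0]]
```

View pics/wrist_8.png

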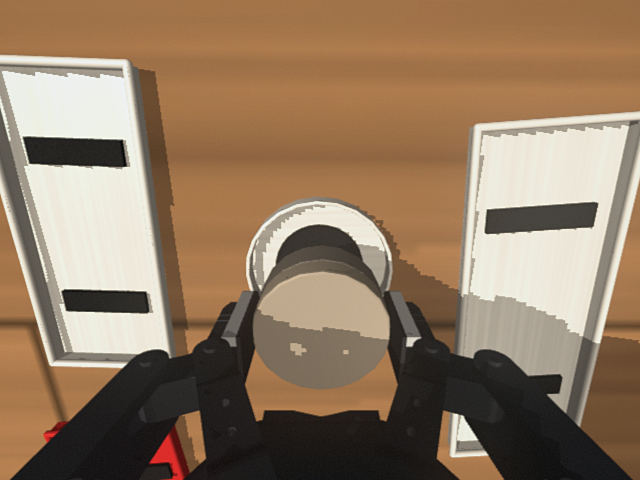

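View pics/scene_8.png

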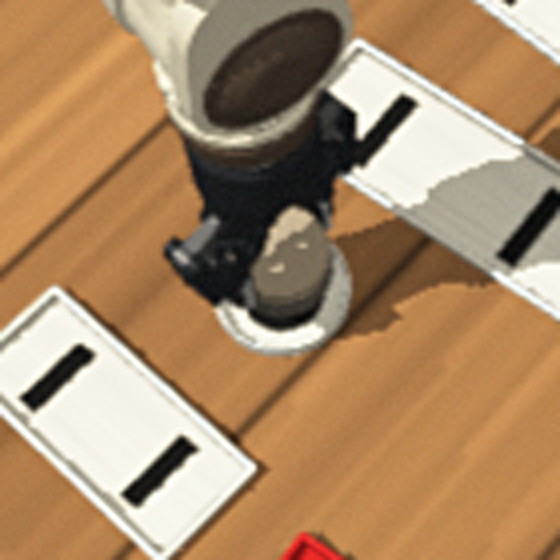

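```bash
python3 - <<'E'
from h import *
c=vision.get_calibration("wrist"); im=cv2.imread("pics/wrist_8.png")
from scipy.optimize import least_squares
hsv=cv2.cvtColor(im,cv2.COLOR_BGR2HSV); m=((hsv[...,1]<60)&(hsv[...,2]>90)).astype(np.uint8)
P=[]
for v in range(200,290,2):
    r=np.where(m[v,235:405])[0]+235
    if len(r)>4 : P+= [(r[0],v),(r[-1],v)]
P=np.array(P,float)
W=p2w(c,P[:,0],P[:,1],0.012)[:,:2]*1000
f=least_squares(lambda q:np.hypot(W[:,0]-q[0],W[:,1]-q[1])-q[2],[542,-135,42],loss="soft_l1")
print(f.x,np.abs(f.fun).mean()); print(robot.read_state()["tool_pos"])
# scene check
c=vision.get_calibration("scene"); im=cv2.imread("pics/scene1.png")
E
```

```text
[ 538.7639548  -135.63931155   41.30236314] 0.3250178464225499
[ 0.5421198  -0.13422226  0.03483859]
```

```bash
python3 -m creep '{"xyz":[[0,-0.7,5],[0,-0.7,6],[0,0,6],[0,0,4],[0,0,3],[0,0,2],[0,0,0],[0,0,0],[0,0,0],[0,0,0]],"angular":[[0,0,0.003],[0,0,0.003],[0,0,0],[0,0,0],[0,0,0],[0,0,0],[0,0,0],[0,0,0],[0,0,0],[0,0,0]],"fingers":[-1,-1,-1,-1,-1,-1,-1,-1,-1,-1]}'
python3 look.py 9 wrist,side
python3 plan.py 542.1 -135.7 6 180 5
```

```text
t: 12.35
tool_pos: [0.5423, -0.1357, 0.0073]
orientation: [3.14, 0.001, 3.141]
contact_force: [-0.1, -0.2, -2.5]
grip_width: 0.0581
side crop origin 328 237 f 4
t 12.45 p [ 542.3 -135.7    7.3] rpy [1.7994e+02 3.0000e-02 1.7997e+02] F [-0.4  0.8 -1.6] w 57.9
  D [-0.2  0.  -1.3] turn [ 0.06  0.03 -0.03]
[[0.0,0.0,0.3],[0.0,0.0,0.3],[0.0,0.0,0.3],[0.0,0.0,0.3],[0.0,0.0,0.3],[0,0,0],[0,0,0],[0,0,0],[0,0,0],[0,0,0]]
[[0.0002,0.0001,-0.0001],[0.0002,0.0001,-0.0001],[0.0002,0.0001,-0.0001],[0.0002,0.0001,-0.0001],[0.0002,0.0001,-0.0001],[0,0,0],[0,0,0],[0,0,0],[0,0,0],[0,0,0]]
```

View pics/side_9.png

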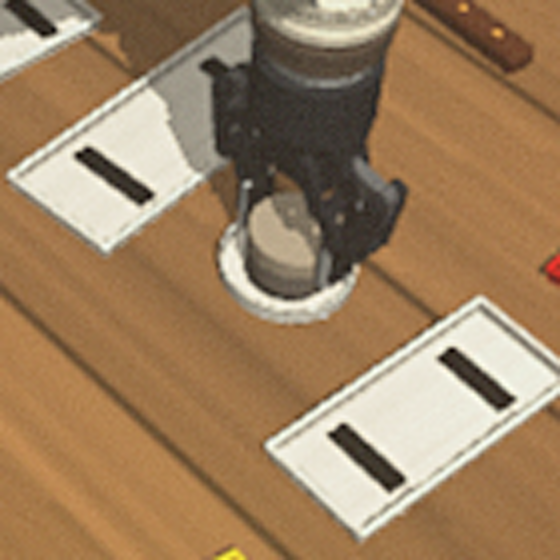

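View pics/wrist_9.png

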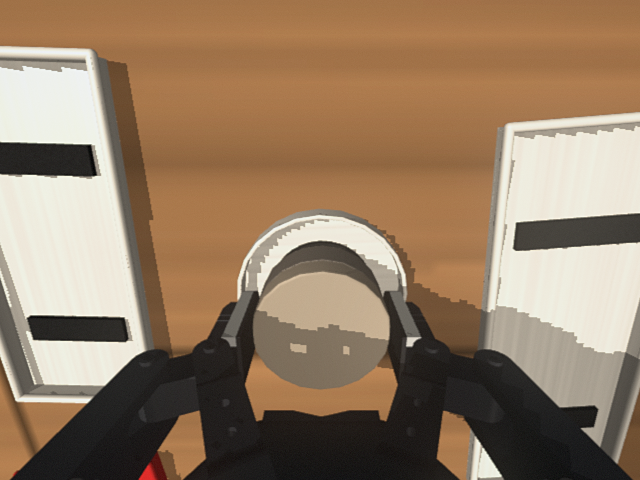

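```bash
python3 -m creep '{"xyz":[[0,0,0.6],[0,0,0.6],[0,0,0.6],[0,0,0.4],[0,0,0],[0,0,0],[0,0,0],[0,0,0],[0,0,0],[0,0,0]],"angular":[[0,0,0],[0,0,0],[0,0,0],[0,0,0],[0,0,0],[0,0,0],[0,0,0],[0,0,0],[0,0,0],[0,0,0]],"fingers":[-1,-1,-1,-1,-1,-1,-1,-1,-1,-1]}'
```

```text
t: 13.7
tool_pos: [0.5424, -0.1358, 0.0054]
orientation: [3.141, 0.001, 3.141]
contact_force: [-1.2, 0.7, 0.9]
grip_width: 0.0582
```

```bash
python3 -m creep '{"xyz":[[0,0,0.5],[0,0,0.4],[0,0,0],[0,0,0],[0,0,0],[0,0,0],[0,0,0],[0,0,-10],[0,0,-25],[0,0,-35]],"angular":[[0,0,0],[0,0,0],[0,0,0],[0,0,0],[0,0,0],[0,0,0],[0,0,0],[0,0,0],[0,0,0],[0,0,0]],"fingers":[-1,-1,-1,0.5,0.6,0.7,1,1,1,1]}'
python3 look.py 10 wrist,side,scene
python3 plan.py 542.1 -135.7 200 180 4 539.4 100 200 180 6
```

```text
t: 14.95
tool_pos: [0.5411, -0.1355, 0.0752]
orientation: [3.14, -0.003, 3.141]
contact_force: [0.1, -0.2, 0.5]
grip_width: 0.0853
side crop origin 331 219 f 4
scene crop origin 191 254 f 4
t 15.1 p [ 542.9 -136.    77.2] rpy [1.7997e+02 1.5000e-01 1.7997e+02] F [ 0.   0.6 -0. ] w 85.0
  D [ -0.8   0.3 122.8] turn [ 0.03  0.15 -0.03]
  D [ -2.7 235.7   0. ] turn [0. 0. 0.]
[[0.1,0.1,-30.7],[0.1,0.1,-30.7],[0.2,0.1,-30.7],[0.2,0.1,-30.7],[0.5,39.3,0.0],[0.5,39.3,0.0],[0.5,39.3,0.0],[0.5,39.3,0.0],[0.5,39.3,0.0],[0.5,39.3,0.0]]
[[0.0001,0.0007,-0.0001],[0.0001,0.0007,-0.0001],[0.0001,0.0007,-0.0001],[0.0001,0.0007,-0.0001],[0.0,0.0,0.0],[0.0,0.0,0.0],[0.0,0.0,0.0],[0.0,0.0,0.0],[0.0,0.0,0.0],[0.0,0.0,0.0]]
```

View pics/side_10.png

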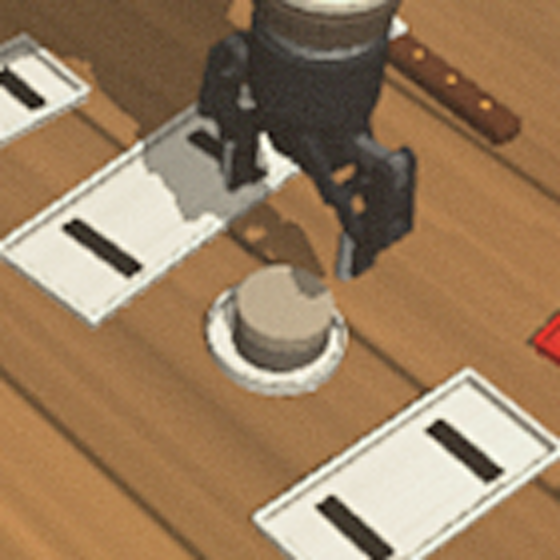

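View pics/wrist_10.png

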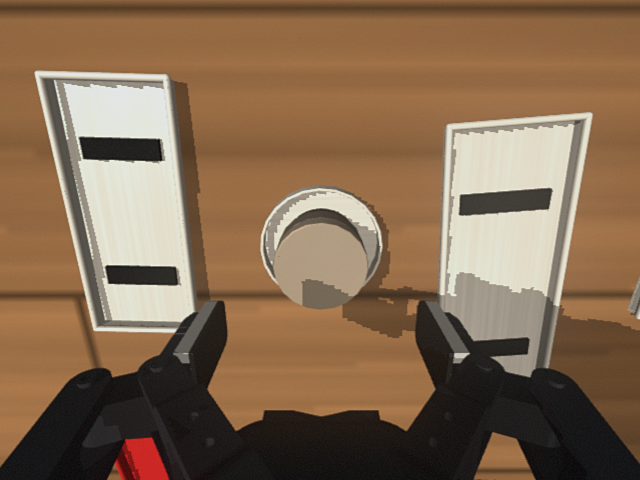

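The disc lies in its tray. Next is the short stone.

```bash
python3 -m creep '{"xyz":[[0,0,-30],[0,15,-40],[0,35,-20],[0,50,0],[0,55,0],[0,55,0],[0,55,0],[0,50,0],[0,30,0],[0,0,0]],"angular":[[0,0,0],[0,0,0],[0,0,0],[0,0,0],[0,0,0],[0,0,0],[0,0,0],[0,0,0],[0,0,0],[0,0,0]],"fingers":[1,1,1,1,1,1,1,1,1,1]}'
python3 look.py 11 wrist
python3 -c "
from h import *
print(vision.get_calibration('wrist')['world_from_camera'].tolist())
im=cv2.imread('pics/wrist_11.png')[80:380,210:440]
cv2.imwrite('pics/p11.png',cv2.resize(im,None,fx=2.5,fy=2.5,interpolation=cv2.INTER_CUBIC)[:,:])
cv2.imwrite('pics/p11.png',cv2.resize(im,None,fx=2,fy=2,interpolation=cv2.INTER_CUBIC))"
python3 plan.py 539.4 269.6 150 180 5
```

```text
t: 16.35
tool_pos: [0.5409, 0.2192, 0.1651]
orientation: [3.141, -0.004, 3.139]
contact_force: [0.7, -0.4, 0.6]
grip_width: 0.0853
[[0.0033858195707616922, -0.945524088010498, -0.3255345376726556, 0.45613546463585775], [0.9999938636890157, 0.0034941601905650642, 0.0002518509014723038, 0.2180661047631865], [0.0008993387282605865, -0.3255333928132074, 0.9455301165766078, 0.3156782110619398], [0.0, 0.0, 0.0, 1.0]]
t 16.4 p [541.  218.2 165.2] rpy [179.99  -0.22 179.78] F [0.6 0.3 0.6] w 85.6
  D [ -1.6  51.4 -15.2] turn [ 0.01 -0.22 -0.22]
[[0.3,10.3,3.0],[0.3,10.3,3.0],[0.3,10.3,3.0],[0.3,10.3,3.0],[0.3,10.3,3.0],[0,0,0],[0,0,0],[0,0,0],[0,0,0],[0,0,0]]
[[0.0,-0.0008,-0.0008],[0.0,-0.0008,-0.0008],[0.0,-0.0008,-0.0008],[0.0,-0.0008,-0.0008],[0.0,-0.0008,-0.0008],[0,0,0],[0,0,0],[0,0,0],[0,0,0],[0,0,0]]
```

View pics/p11.png

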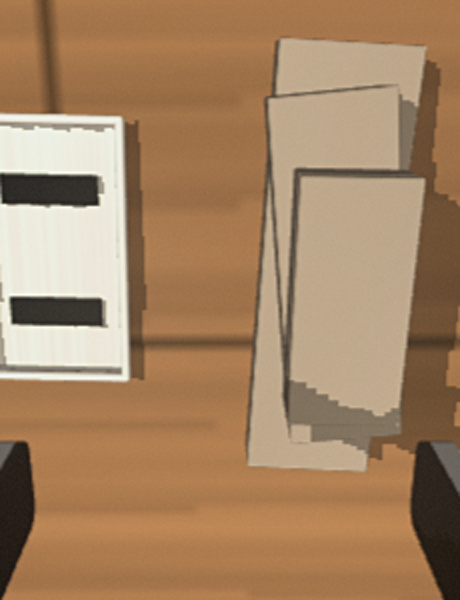

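```bash
cat > fit.py <<'E'
from h import *
def fit(c,pts,ids,z,L,W,f,off,g):
    # corners ids: signs (sx,sy) of stone local corners ; least squares pose
    from scipy.optimize import least_squares
    p=np.array(pts)/f+np.array(off)-0.3
    Q=p2w(c,p[:,0],p[:,1],z)[:,:2]*1000
    s=np.array(ids)*[L/2,W/2]
    def r(q):
        a=np.deg2rad(q[2]); M=np.array([[np.cos(a),-np.sin(a)],[np.sin(a),np.cos(a)]])
        return (s@M.T+q[:2]-Q).ravel()
    o=least_squares(r,g); print(o.x.round(2),"res",o.fun.round(1))
TL,TR,BL,BR=(-1,-1),(-1,1),(1,-1),(1,1)
K=dict(fx=334.3213976113372,fy=334.3213976113372,cx=320.868194205568,cy=233.6536465366471)
E
python3 - <<'E'
from fit import *
c=dict(K,world_from_camera=np.array([[0.0033858195707616922,-0.945524088010498,-0.3255345376726556,0.45613546463585775],[0.9999938636890157,0.0034941601905650642,0.0002518509014723038,0.2180661047631865],[0.0008993387282605865,-0.3255333928132074,0.9455301165766078,0.3156782110619398],[0,0,0,1]]))
g=[540,268,0];o=(210,80)
fit(c,[(299,177),(425,179),(402,433)],[TL,TR,BR],.075,100,45,2,o,g)
fit(c,[(267,99),(397,85),(290,442)],[TL,TR,BL],.05,150,50,2,o,g)
fit(c,[(278,38),(427,46),(247,466),(367,471)],[TL,TR,BL,BR],.025,200,60,2,o,g)
E
```

```text
[ 5.4111e+02  2.6809e+02 -2.5000e-01] res [ 1.3  0.3  0.6  0.3 -1.9 -0.6]
[535.66 266.46   5.18] res [-0.6 -0.4 -0.3  0.4  0.9  0. ]
[542.09 265.63  -3.12] res [-0.5  0.3 -0.4 -0.3  0.4  0.2  0.5 -0.2]
```

```bash
python3 -m creep '{"xyz":[[0.3,10.2,7],[0.3,10.2,15],[0.3,10.2,15],[0.3,10.2,15],[0.3,10.2,15],[0,0,8],[0,0,4],[0,0,0],[0,0,0],[0,0,0]],"angular":[[0,-0.0008,-0.0008],[0,-0.0008,-0.0008],[0,-0.0008,-0.0008],[0,-0.0008,-0.0008],[0,-0.0008,-0.0008],[0,0,0],[0,0,0],[0,0,0],[0,0,0],[0,0,0]],"fingers":[1,1,1,1,1,1,1,1,1,1]}'
python3 look.py 12 wrist
python3 plan.py 540.5 269 53 180 5
```

```text
t: 17.65
tool_pos: [0.5397, 0.2693, 0.08]
orientation: [-3.141, -0.0, 3.138]
contact_force: [0.4, -0.1, 0.3]
grip_width: 0.0854
t 17.7 p [539.7 269.4  80. ] rpy [-1.7996e+02 -2.0000e-02  1.7981e+02] F [-0.1  0.2 -0.5] w 85.2
  D [  0.8  -0.4 -27. ] turn [-0.04 -0.02 -0.19]
[[-0.2,-0.1,5.4],[-0.2,-0.1,5.4],[-0.2,-0.1,5.4],[-0.2,-0.1,5.4],[-0.2,-0.1,5.4],[0,0,0],[0,0,0],[0,0,0],[0,0,0],[0,0,0]]
[[-0.0002,-0.0001,-0.0007],[-0.0002,-0.0001,-0.0007],[-0.0002,-0.0001,-0.0007],[-0.0002,-0.0001,-0.0007],[-0.0002,-0.0001,-0.0007],[0,0,0],[0,0,0],[0,0,0],[0,0,0],[0,0,0]]
```

View pics/wrist_12.png

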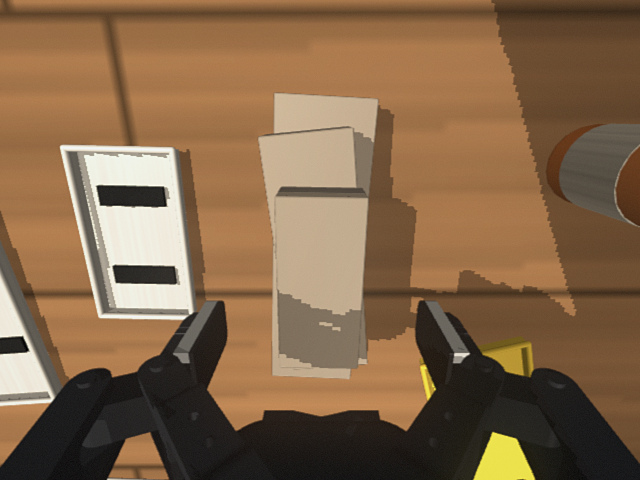

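```bash
python3 -m creep '{"xyz":[[-0.2,-0.1,6],[-0.2,-0.1,6],[-0.2,-0.1,6],[-0.2,-0.1,5],[0,0,3],[0,0,0],[0,0,0],[0,0,0],[0,0,0],[0,0,0]],"angular":[[0,0,-0.0007],[0,0,-0.0007],[0,0,-0.0007],[0,0,-0.0007],[0,0,-0.0007],[0,0,0],[0,0,0],[0,0,0],[0,0,0],[0,0,0]],"fingers":[1,1,1,1,1,0.4,0.3,0.25,0.25,0.25]}'
python3 look.py 13 wrist,side 6
python3 plan.py 540.5 269 53 180 5
```

```text
t: 18.95
tool_pos: [0.5407, 0.2689, 0.0525]
orientation: [-3.141, 0.0, -3.141]
contact_force: [-0.7, -0.3, 0.4]
grip_width: 0.0532
side crop origin 252 167 f 6.0
t 19.05 p [540.7 268.9  52.5] rpy [-1.7997e+02  1.0000e-02 -1.7998e+02] F [-0.9 -0.  -0.3] w 53.3
  D [-0.2  0.1  0.5] turn [-0.03  0.01  0.02]
[[0.0,0.0,-0.1],[0.0,0.0,-0.1],[0.0,0.0,-0.1],[0.0,0.0,-0.1],[0.0,0.0,-0.1],[0,0,0],[0,0,0],[0,0,0],[0,0,0],[0,0,0]]
[[-0.0001,0.0,0.0001],[-0.0001,0.0,0.0001],[-0.0001,0.0,0.0001],[-0.0001,0.0,0.0001],[-0.0001,0.0,0.0001],[0,0,0],[0,0,0],[0,0,0],[0,0,0],[0,0,0]]
```

View pics/wrist_13.png

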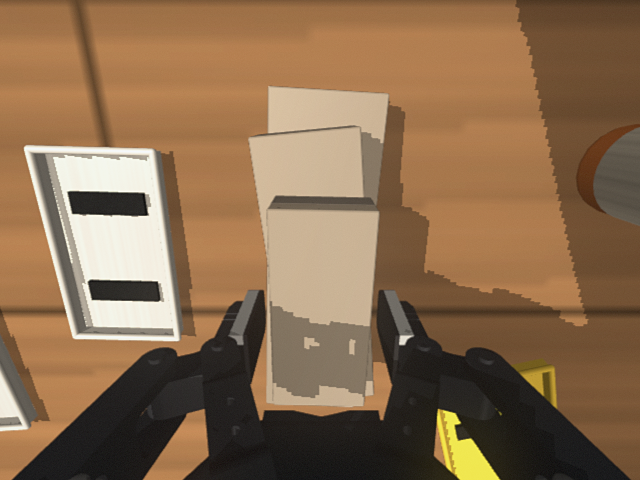

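View pics/side_13.png

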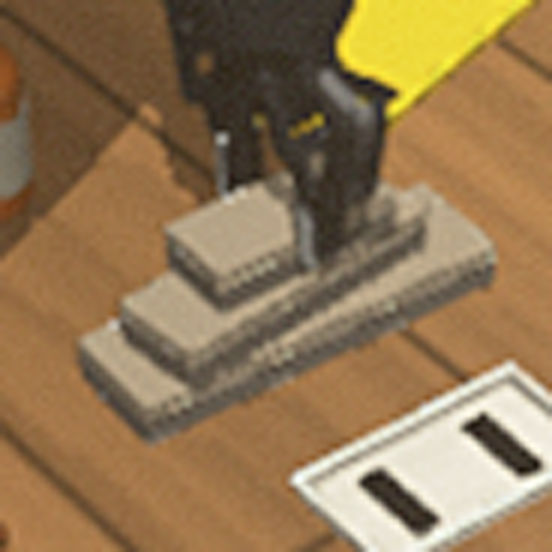

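```bash
python3 - <<'E'
from h import *
c=vision.get_calibration("side")
for z in(40,50,55,60,65): print(z,[w2p(c,np.array([x,y,z])/1000).round(1).tolist() for x,y in((530,240),(530,231),(551,231))])
E
```

```text
40 [[301.7, 217.8], [303.6, 219.4], [309.6, 216.3]]
50 [[301.5, 215.0], [303.5, 216.7], [309.5, 213.6]]
55 [[301.5, 213.7], [303.5, 215.3], [309.4, 212.2]]
60 [[301.4, 212.3], [303.4, 213.9], [309.4, 210.8]]
65 [[301.4, 210.9], [303.4, 212.5], [309.4, 209.4]]
```

```bash
python3 -m creep '{"xyz":[[0,0,1.2],[0,0,0],[0,0,0],[0,0,0],[0,0,0],[0,0,-4],[0,0,-10],[0,0,-20],[0,0,-10],[0,0,0]],"angular":[[0,0,0],[0,0,0],[0,0,0],[0,0,0],[0,0,0],[0,0,0],[0,0,0],[0,0,0],[0,0,0],[0,0,0]],"fingers":[0.25,-1,-1,-1,-1,-1,-1,-1,-1,-1]}'
python3 look.py 14 wrist,side 4
python3 - <<'E'
from h import *
c=vision.get_calibration("wrist"); im=vision.camera("wrist")[:,:,::-1].copy()
hsv=cv2.cvtColor(im,cv2.COLOR_BGR2HSV); m=(hsv[...,1]<45)&(hsv[...,2]>130)
m=cv2.morphologyEx(m.astype(np.uint8),cv2.MORPH_CLOSE,np.ones((3,3)))
blobs("w",m,c,0.006)
E
python3 plan.py 536 140 80 178.4 6
```

```text
t: 20.3
tool_pos: [0.5403, 0.2687, 0.0971]
orientation: [-3.14, -0.001, -3.141]
contact_force: [1.0, -0.1, -3.2]
grip_width: 0.0436
side crop origin 227 130 f 4.0
w [147. 222.] 12941 [536.4, 135.1, 130.5, 74.8, -1.5]
w [ 24. 328.] 5829 [613.5, 31.7, 176.3, 60.4, -17.4]
w [173. 472.] 495 [792.3, 118.9, 46.0, 21.3, -89.9]
t 20.45 p [539.7 268.4  95.6] rpy [-1.7988e+02 -1.7000e-01 -1.7998e+02] F [-0.8  0.2 -2.6] w 43.7
  D [  -3.7 -128.4  -15.6] turn [-0.12 -0.17  1.62]
[[0.6,-21.4,2.7],[0.5,-21.4,2.6],[0.4,-21.4,2.6],[0.3,-21.4,2.6],[0.2,-21.4,2.6],[0.1,-21.4,2.6],[0,0,0],[0,0,0],[0,0,0],[0,0,0]]
[[-0.0004,-0.0005,0.0047],[-0.0004,-0.0005,0.0047],[-0.0004,-0.0005,0.0047],[-0.0004,-0.0005,0.0047],[-0.0004,-0.0005,0.0047],[-0.0004,-0.0005,0.0047],[0,0,0],[0,0,0],[0,0,0],[0,0,0]]
```

View pics/wrist_14.png

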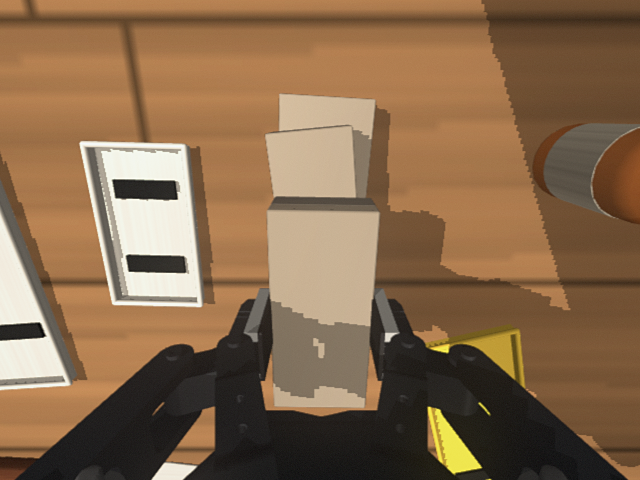

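View pics/side_14.png

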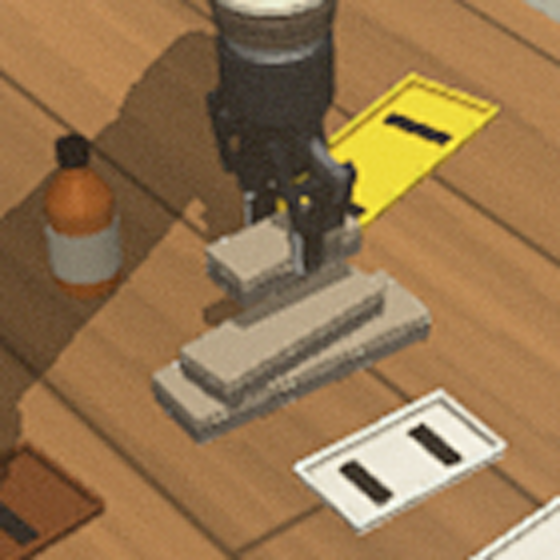

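```bash
python3 -m creep '{"xyz":[[0.6,-15,0],[0.5,-22,0],[0.4,-22,0],[0.3,-22,3],[0.2,-22,3],[0.1,-16,3],[0,-8,3],[0,0,0],[0,0,0],[0,0,0]],"angular":[[0,0,0.0047],[0,0,0.0047],[0,0,0.0047],[0,0,0.0047],[0,0,0.0047],[0,0,0.0047],[0,0,0],[0,0,0],[0,0,0],[0,0,0]],"fingers":[-1,-1,-1,-1,-1,-1,-1,-1,-1,-1]}'
python3 look.py 15 wrist,scene 4
python3 plan.py 536 139 50 178.4 6; python3 -c "
from h import *
print(vision.get_calibration('wrist')['world_from_camera'].tolist())"
```

```text
t: 21.7
tool_pos: [0.5343, 0.1301, 0.0824]
orientation: [-3.138, -0.004, 3.109]
contact_force: [0.0, 0.3, -3.8]
grip_width: 0.0434
scene crop origin 260 180 f 4.0
t 21.8 p [534.2 130.   82.4] rpy [-179.79   -0.25  178.11] F [ 0.7 -0.9 -3.5] w 43.6
  D [  1.8   9.  -32.4] turn [-0.2  -0.25 -0.29]
[[-0.3,1.5,5.4],[-0.3,1.5,5.4],[-0.3,1.5,5.4],[-0.3,1.5,5.4],[-0.3,1.5,5.4],[-0.3,1.5,5.4],[0,0,0],[0,0,0],[0,0,0],[0,0,0]]
[[-0.0006,-0.0007,-0.0008],[-0.0006,-0.0007,-0.0008],[-0.0006,-0.0007,-0.0008],[-0.0006,-0.0007,-0.0008],[-0.0006,-0.0007,-0.0008],[-0.0006,-0.0007,-0.0008],[0,0,0],[0,0,0],[0,0,0],[0,0,0]]
[[0.032549894444300315, -0.9452179008512002, -0.3248132144511893, 0.44951447585102117], [0.9994661914084918, 0.02987268938266762, 0.013227042770372751, 0.13292110189240902], [-0.002799393339194577, -0.32507036521266597, 0.9456856883010524, 0.23292732853453052], [0.0, 0.0, 0.0, 1.0]]
```

View pics/wrist_15.png

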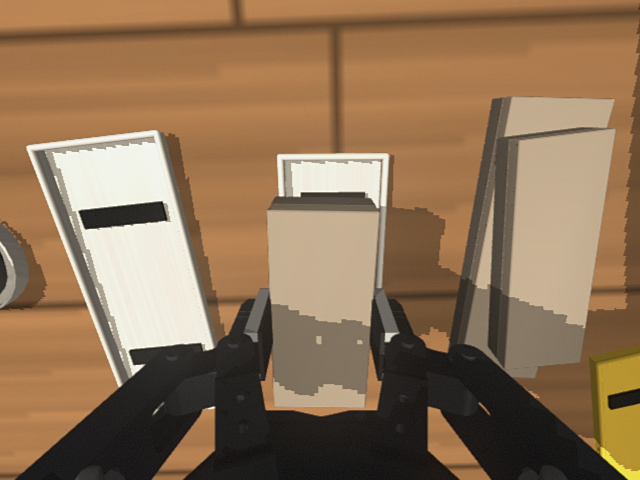

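View pics/scene_15.png

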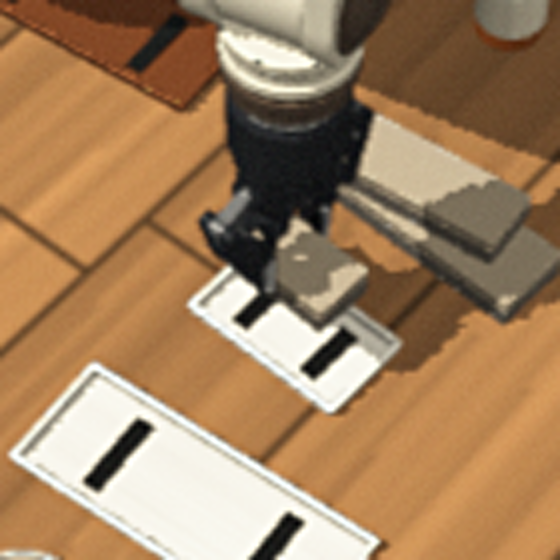

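```bash
python3 - <<'E'
from fit import *
c=dict(K,world_from_camera=np.array([[0.032549894444300315,-0.9452179008512002,-0.3248132144511893,0.44951447585102117],[0.9994661914084918,0.02987268938266762,0.013227042770372751,0.13292110189240902],[-0.002799393339194577,-0.32507036521266597,0.9456856883010524,0.23292732853453052],[0,0,0,1]]))
for z in(0,.012): print(z,(p2w(c,np.array([277,390.]),np.array([154,153.]),z)*1000).round(1).tolist())
# stone corners in grip
print((p2w(c,np.array([268,379.,368,275]),np.array([209,210.,407,407]),.082-.0013+.025)*1000).round(1).tolist())
im=cv2.imread("pics/wrist_15.png")[130:420,240:420];cv2.imwrite("pics/z15.png",cv2.resize(im,None,fx=2,fy=2,interpolation=cv2.INTER_CUBIC))
E
```

```text
0 [[471.2, 101.7, 0.0], [473.0, 178.5, 0.0]]
0.012 [[470.1, 103.3, 12.0], [471.8, 176.2, 12.0]]
[[482.3, 110.7, 105.7], [484.1, 154.3, 105.7], [583.6, 151.3, 105.7], [582.3, 105.8, 105.7]]
```

View pics/z15.png

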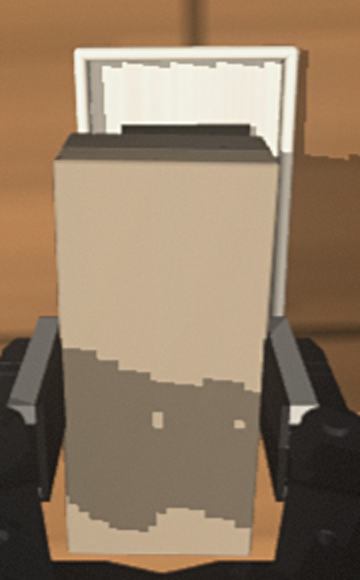

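```bash
python3 plan.py 537 138.7 45 178.5 6; python3 -m creep '{"xyz":[[-0.4,1.4,6],[-0.4,1.4,6],[-0.4,1.4,6],[-0.4,1.4,6],[-0.4,1.4,6],[-0.4,1.4,6],[0,0,0],[0,0,0],[0,0,0],[0,0,0]],"angular":[[-0.0006,-0.0007,-0.001],[-0.0006,-0.0007,-0.001],[-0.0006,-0.0007,-0.001],[-0.0006,-0.0007,-0.001],[-0.0006,-0.0007,-0.001],[-0.0006,-0.0007,-0.001],[0,0,0],[0,0,0],[0,0,0],[0,0,0]],"fingers":[-1,-1,-1,-1,-1,-1,-1,-1,-1,-1]}'
python3 look.py 16 wrist,side 4
python3 plan.py 537 138.7 10 178.5 6; python3 -c "
from h import *
print(vision.get_calibration('wrist')['world_from_camera'].tolist())"
```

```text
t 21.8 p [534.2 130.   82.4] rpy [-179.79   -0.25  178.11] F [ 0.7 -0.9 -3.5] w 43.6
  D [  2.8   8.7 -37.4] turn [-0.2  -0.25 -0.39]
[[-0.4,1.5,6.2],[-0.4,1.5,6.2],[-0.4,1.5,6.2],[-0.4,1.5,6.2],[-0.4,1.5,6.2],[-0.4,1.5,6.2],[0,0,0],[0,0,0],[0,0,0],[0,0,0]]
[[-0.0006,-0.0007,-0.0011],[-0.0006,-0.0007,-0.0011],[-0.0006,-0.0007,-0.0011],[-0.0006,-0.0007,-0.0011],[-0.0006,-0.0007,-0.0011],[-0.0006,-0.0007,-0.0011],[0,0,0],[0,0,0],[0,0,0],[0,0,0]]
t: 23.05
tool_pos: [0.5369, 0.1395, 0.0435]
orientation: [3.141, -0.0, 3.116]
contact_force: [-0.1, 0.8, -2.8]
grip_width: 0.0434
side crop origin 256 169 f 4.0
t 23.15 p [536.9 139.5  43.5] rpy [ 1.7999e+02 -2.0000e-02  1.7853e+02] F [ 0.4  0.3 -2.7] w 43.6
  D [  0.1  -0.8 -33.5] turn [ 0.01 -0.02  0.03]
[[-0.0,-0.1,5.6],[-0.0,-0.1,5.6],[-0.0,-0.1,5.6],[-0.0,-0.1,5.6],[-0.0,-0.1,5.6],[-0.0,-0.1,5.6],[0,0,0],[0,0,0],[0,0,0],[0,0,0]]
[[0.0,-0.0,0.0001],[0.0,-0.0,0.0001],[0.0,-0.0,0.0001],[0.0,-0.0,0.0001],[0.0,-0.0,0.0001],[0.0,-0.0,0.0001],[0,0,0],[0,0,0],[0,0,0],[0,0,0]]
[[0.0251994705354576, -0.9440575567838888, -0.3288165387628276, 0.4514566090739866], [0.9996819573330165, 0.024121493423720823, 0.007357835132527942, 0.14115790853541546], [0.000985326118945224, -0.3288973746235182, 0.9443651550635461, 0.19369205338961887], [0.0, 0.0, 0.0, 1.0]]
```

View pics/wrist_16.png

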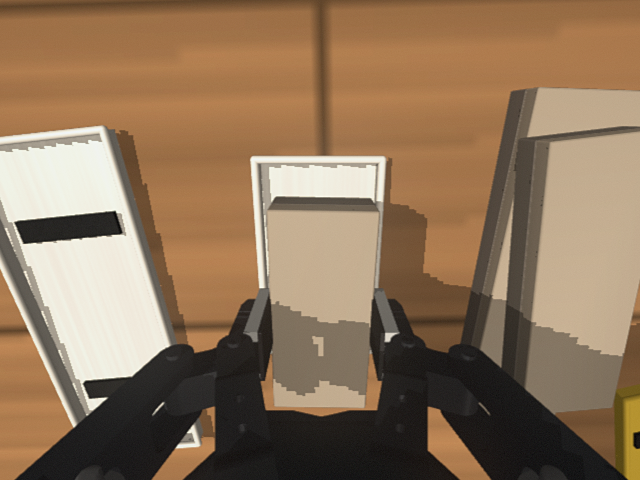

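View pics/side_16.png

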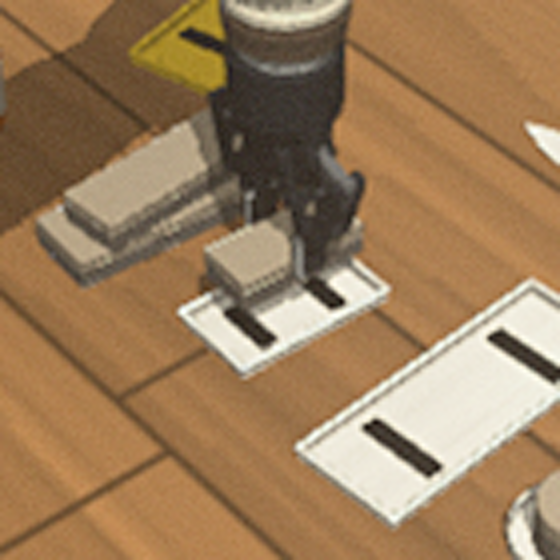

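```bash
python3 -m creep '{"xyz":[[0,-0.5,5],[0,-0.5,7],[0,-0.3,7],[0,-0.2,6],[0,0,5],[0,0,3],[0,0,1.2],[0,0,0],[0,0,0],[0,0,0]],"angular":[[0,0,-0.003],[0,0,-0.003],[0,0,0],[0,0,0],[0,0,0],[0,0,0],[0,0,0],[0,0,0],[0,0,0],[0,0,0]],"fingers":[-1,-1,-1,-1,-1,-1,-1,-1,-1,-1]}'
python3 look.py 17 wrist,side 4
python3 plan.py 537 138 6.3 178.8 6
```

```text
t: 24.4
tool_pos: [0.5368, 0.1379, 0.0069]
orientation: [3.141, -0.0, 3.122]
contact_force: [0.8, 0.7, -2.2]
grip_width: 0.0437
side crop origin 256 179 f 4.0
t 24.5 p [536.8 137.8   6.9] rpy [ 1.7999e+02 -2.0000e-02  1.7890e+02] F [ 0.2 -0.6 -2.4] w 43.6
  D [ 0.2  0.2 -0.6] turn [ 0.01 -0.02  0.1 ]
[[-0.0,0.0,0.1],[-0.0,0.0,0.1],[-0.0,0.0,0.1],[-0.0,0.0,0.1],[-0.0,0.0,0.1],[-0.0,0.0,0.1],[0,0,0],[0,0,0],[0,0,0],[0,0,0]]
[[0.0,-0.0,0.0003],[0.0,-0.0,0.0003],[0.0,-0.0,0.0003],[0.0,-0.0,0.0003],[0.0,-0.0,0.0003],[0.0,-0.0,0.0003],[0,0,0],[0,0,0],[0,0,0],[0,0,0]]
```

View pics/wrist_17.png

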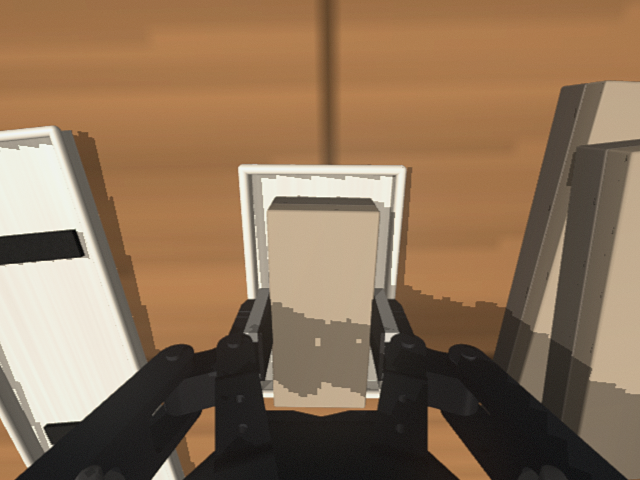

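View pics/side_17.png

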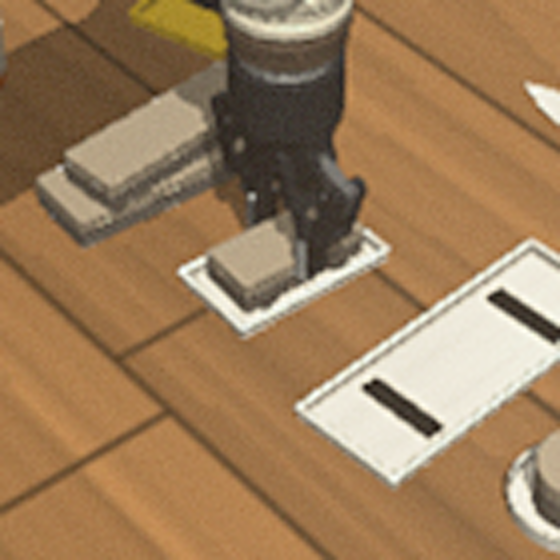

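```bash
python3 -m creep '{"xyz":[[0,0,0.4],[0,0,0.4],[0,0,0.4],[0,0,0.4],[0,0,0],[0,0,0],[0,0,0],[0,0,0],[0,0,0],[0,0,0]],"angular":[[0,0,0],[0,0,0],[0,0,0],[0,0,0],[0,0,0],[0,0,0],[0,0,0],[0,0,0],[0,0,0],[0,0,0]],"fingers":[-1,-1,-1,-1,-1,-1,-1,-1,-1,-1]}'
```

```text
t: 25.75
tool_pos: [0.5369, 0.1379, 0.0066]
orientation: [3.141, 0.0, 3.122]
contact_force: [-2.7, -0.8, 2.7]
grip_width: 0.0434
```

```bash
python3 -m creep '{"xyz":[[0,0,0],[0,0,0],[0,0,0],[0,0,0],[0,0,-5],[0,0,-20],[0,0,-40],[0,0,-40],[0,0,-40],[0,0,0]],"angular":[[0,0,0],[0,0,0],[0,0,0],[0,0,0],[0,0,0],[0,0,0],[0,0,0],[0,0,0],[0,0,0],[0,0,0]],"fingers":[0.15,0.25,0.4,0.6,1,1,1,1,1,1]}'
python3 look.py 18 wrist,side 4
python3 plan.py 536 268 110 -175 6; python3 -c "
from h import *
print(vision.get_calibration('wrist')['world_from_camera'].tolist())
im=cv2.imread('pics/wrist_18.png')[80:380,250:550]
cv2.imwrite('pics/p18.png',cv2.resize(im,None,fx=2,fy=2,interpolation=cv2.INTER_CUBIC))"
```

```text
t: 27.0
tool_pos: [0.5369, 0.1378, 0.1571]
orientation: [3.141, 0.002, 3.122]
contact_force: [0.3, 0.3, -0.6]
grip_width: 0.0852
side crop origin 256 137 f 4.0
t 27.1 p [535.7 137.5 153.5] rpy [-1.7997e+02 -1.7000e-01  1.7890e+02] F [ 0.1 -0.5 -1.3] w 85.7
  D [  0.3 130.5 -43.5] turn [-0.02 -0.17 -6.1 ]
[[0.3,21.8,7.2],[-0.0,21.8,7.2],[-0.4,21.7,7.2],[-0.8,21.7,7.2],[-1.2,21.7,7.2],[-1.6,21.7,7.2],[0,0,0],[0,0,0],[0,0,0],[0,0,0]]
[[-0.0,-0.0005,-0.0177],[-0.0,-0.0005,-0.0177],[-0.0,-0.0005,-0.0177],[-0.0,-0.0005,-0.0177],[-0.0,-0.0005,-0.0177],[-0.0,-0.0005,-0.0177],[0,0,0],[0,0,0],[0,0,0],[0,0,0]]
[[0.018798670689683078, -0.9450543050773799, -0.3263724412921701, 0.4506725983680877], [0.9998232542194426, 0.01785547089859646, 0.005885786356380742, 0.13876489086575441], [0.0002651458927329227, -0.3264254012997449, 0.9452229298339919, 0.3039188963608868], [0.0, 0.0, 0.0, 1.0]]
```

View pics/p18.png

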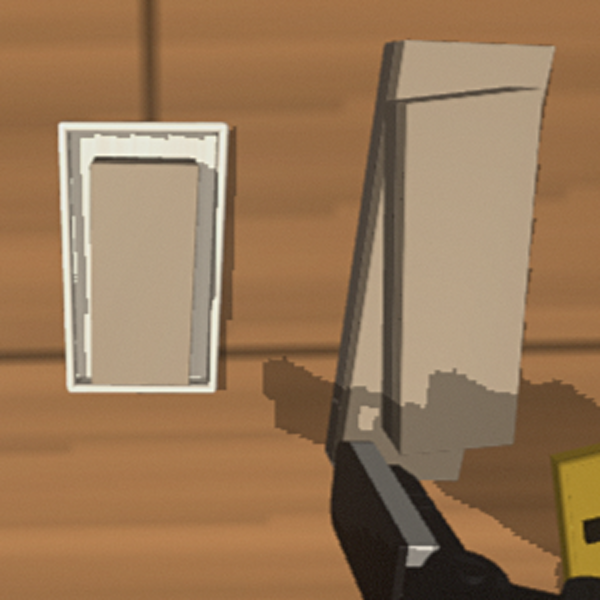

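View pics/side_18.png

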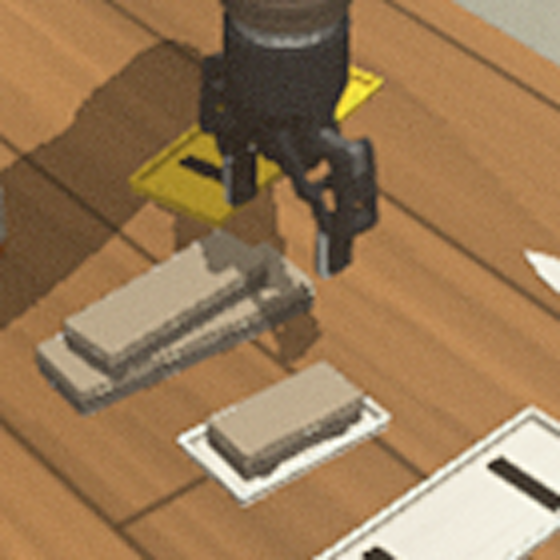

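```bash
python3 - <<'E'
from fit import *
c=dict(K,world_from_camera=np.array([[0.018798670689683078,-0.9450543050773799,-0.3263724412921701,0.4506725983680877],[0.9998232542194426,0.01785547089859646,0.005885786356380742,0.13876489086575441],[0.0002651458927329227,-0.3264254012997449,0.9452229298339919,0.3039188963608868],[0,0,0,1]]))
o=(250,80);al=[TL,TR,BL,BR]
print("short");fit(c,[(92,161),(198,161),(92,384),(189,384)],al,.03,100,45,2,o,[536,138,0])
for z in(.006,.012): fit(c,[(59,124),(229,123),(68,391),(217,391)],al,z,130,75,2,o,[536,138,0])
print("inner rim");fit(c,[(68,130),(221,129),(76,384),(210,384)],al,.012,120,65,2,o,[536,138,0])
print("mid");fit(c,[(405,102),(538,88),(403,452),(514,442)],al,.05,150,50,2,o,[536,268,0])
E
```

```text
short
[532.11 137.43  -2.  ] res [-0.9 -1.3 -0.2  1.   0.2 -0.5  0.9  0.7]
[533.22 137.69  -1.25] res [-1.7 -1.  -1.   0.8  1.2 -0.7  1.5  0.9]
[531.55 137.71  -1.25] res [-3.  -1.7 -2.3  1.6  2.5 -1.5  2.8  1.6]
inner rim
[530.92 137.95  -1.26] res [-1.  -0.2 -0.4  0.   0.6 -0.2  0.8  0.4]
mid
[531.86 265.27   5.78] res [-1.3 -1.2 -2.4  1.1  2.3 -1.1  1.3  1.2]
```

```bash
python3 -m creep '{"xyz":[[0.3,16,3],[0,22,5],[-0.4,22,7],[-0.8,22,8],[-1.2,22,8],[-1.6,16,7],[0,8,5],[0,0,0],[0,0,0],[0,0,0]],"angular":[[0,0,-0.0177],[0,0,-0.0177],[0,0,-0.0177],[0,0,-0.0177],[0,0,-0.0177],[0,0,-0.0177],[0,0,0],[0,0,0],[0,0,0],[0,0,0]],"fingers":[1,1,1,1,1,1,1,1,1,1]}'
python3 look.py 19 wrist
python3 plan.py 535.7 267 65 -175 5;  python3 -c "
from h import *
print(vision.get_calibration('wrist')['world_from_camera'].tolist())
im=cv2.imread('pics/wrist_19.png')[60:400,200:440]
cv2.imwrite('pics/p19.png',cv2.resize(im,None,fx=2,fy=2,interpolation=cv2.INTER_CUBIC))"
```

```text
t: 28.35
tool_pos: [0.5307, 0.2757, 0.1002]
orientation: [-3.139, -0.014, -3.044]
contact_force: [-0.0, -0.5, 0.4]
grip_width: 0.0854
t 28.4 p [530.8 275.7 100.3] rpy [-179.84   -0.77 -174.42] F [ 0.1  0.  -0.7] w 85.2
  D [  4.9  -8.7 -35.3] turn [-0.17 -0.77  0.58]
[[-0.9,-1.8,7.0],[-0.9,-1.8,7.1],[-0.9,-1.8,7.1],[-0.9,-1.8,7.1],[-0.8,-1.8,7.1],[0,0,0],[0,0,0],[0,0,0],[0,0,0],[0,0,0]]
[[-0.0006,-0.0027,0.002],[-0.0006,-0.0027,0.002],[-0.0006,-0.0027,0.002],[-0.0006,-0.0027,0.002],[-0.0006,-0.0027,0.002],[0,0,0],[0,0,0],[0,0,0],[0,0,0],[0,0,0]]
[[-0.09768886652231347, -0.9439569037225448, -0.3152812225175026, 0.4476610140980123], [0.9952146983389015, -0.09333898812783295, -0.02890566562943028, 0.2676124371133035], [-0.0021423276578936197, -0.3165962684710887, 0.948557965135704, 0.25157196252410724], [0.0, 0.0, 0.0, 1.0]]
```

View pics/p19.png

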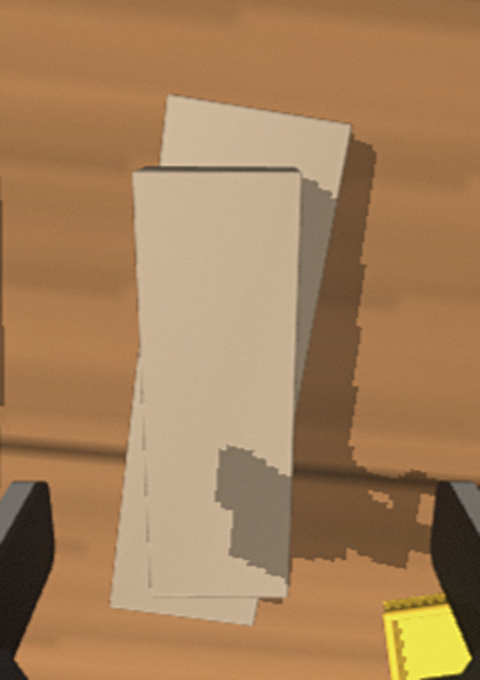

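```bash
python3 - <<'E'
from fit import *
c=dict(K,world_from_camera=np.array([[-0.09768886652231347,-0.9439569037225448,-0.3152812225175026,0.4476610140980123],[0.9952146983389015,-0.09333898812783295,-0.02890566562943028,0.2676124371133035],[-0.0021423276578936197,-0.3165962684710887,0.948557965135704,0.25157196252410724],[0,0,0,1]]))
o=(200,60)
fit(c,[(134,171),(300,171),(150,597),(287,598)],[TL,TR,BL,BR],.05,150,50,2,o,[536,268,5])
fit(c,[(168,95),(352,125),(111,606),(252,625)],[TL,TR,BL,BR],.025,200,60,2,o,[536,268,5])
E
```

```text
[535.89 267.77   5.16] res [-0.1 -0.8  0.1  0.7 -0.  -0.1  0.   0.2]
[541.98 266.78  -3.3 ] res [-0.7 -0.2 -0.5  0.3  0.7 -0.7  0.4  0.6]
```

```bash
python3 -m creep '{"xyz":[[-0.9,-1.6,8],[-0.9,-1.6,14],[-0.9,-1.6,14],[-0.9,-1.6,14],[-0.8,-1.6,10],[0,0,7],[0,0,3],[0,0,0],[0,0,0],[0,0,0]],"angular":[[-0.0006,-0.0027,0.001],[-0.0006,-0.0027,0.001],[-0.0006,-0.0027,0.001],[-0.0006,-0.0027,0.001],[-0.0006,-0.0027,0.001],[0,0,0],[0,0,0],[0,0,0],[0,0,0],[0,0,0]],"fingers":[1,1,1,1,1,1,0.7,0.4,0.36,0.36]}'
python3 look.py 20 wrist,side 6
python3 plan.py 536 267.5 27 -174.8 5
```

```text
t: 29.65
tool_pos: [0.536, 0.2667, 0.0255]
orientation: [3.141, 0.001, -3.051]
contact_force: [-0.3, 0.1, -0.1]
grip_width: 0.0584
side crop origin 251 175 f 6.0
t 29.75 p [536.  266.7  25.4] rpy [ 1.7998e+02  8.0000e-02 -1.7479e+02] F [-0.6 -0.4 -0.3] w 57.9
  D [0.  0.8 1.6] turn [0.02 0.08 0.01]
[[-0.0,0.2,-0.3],[-0.0,0.2,-0.3],[-0.0,0.2,-0.3],[-0.0,0.2,-0.3],[-0.0,0.2,-0.3],[0,0,0],[0,0,0],[0,0,0],[0,0,0],[0,0,0]]
[[0.0001,0.0003,0.0],[0.0001,0.0003,0.0],[0.0001,0.0003,0.0],[0.0001,0.0003,0.0],[0.0001,0.0003,0.0],[0,0,0],[0,0,0],[0,0,0],[0,0,0],[0,0,0]]
```

View pics/wrist_20.png

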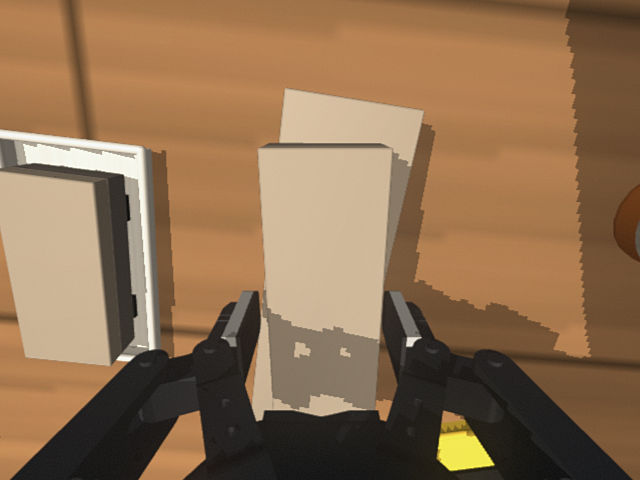

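View pics/side_20.png

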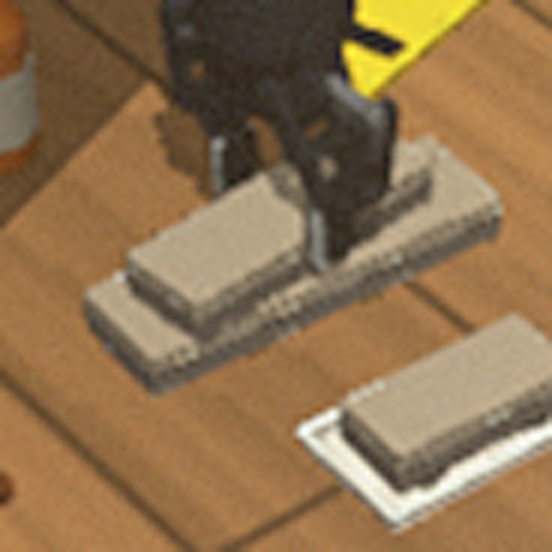

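```bash
python3 -m creep '{"xyz":[[0,0.5,-1.2],[0,0,0],[0,0,0],[0,0,0],[0,0,0],[0,0,-4],[0,0,-10],[0,0,-25],[0,0,-25],[0,0,0]],"angular":[[0,0,0],[0,0,0],[0,0,0],[0,0,0],[0,0,0],[0,0,0],[0,0,0],[0,0,0],[0,0,0],[0,0,0]],"fingers":[0.36,0.36,-1,-1,-1,-1,-1,-1,-1,-1]}'
python3 look.py 21 wrist,side 4
python3 plan.py 521 0 90 178.4 5 521 -230 90 178.4 5
```

```text
t: 31.0
tool_pos: [0.5351, 0.2667, 0.0927]
orientation: [-3.141, -0.001, -3.051]
contact_force: [-0.1, -0.2, -4.8]
grip_width: 0.0485
side crop origin 226 133 f 4.0
t 31.1 p [534.  266.2  90.1] rpy [-179.89   -0.26 -174.8 ] F [ 0.1 -0.4 -4.4] w 48.4
  D [-1.300e+01 -2.662e+02 -1.000e-01] turn [-0.12 -0.25  6.8 ]
  D [   0. -230.    0.] turn [0. 0. 0.]
[[7.4,-52.8,0.1],[6.2,-52.9,0.1],[4.9,-53.1,0.1],[3.6,-53.2,0.1],[2.4,-53.3,0.0],[-1.3,-46.0,-0.0],[-1.3,-46.0,-0.0],[-1.3,-46.0,-0.0],[-1.3,-46.0,-0.0],[-1.3,-46.0,-0.0]]
[[-0.0004,-0.0009,0.0237],[-0.0004,-0.0009,0.0237],[-0.0004,-0.0009,0.0237],[-0.0004,-0.0009,0.0237],[-0.0004,-0.0009,0.0237],[0.0,0.0,0.0],[0.0,0.0,0.0],[0.0,0.0,0.0],[0.0,0.0,0.0],[0.0,0.0,0.0]]
```

View pics/wrist_21.png

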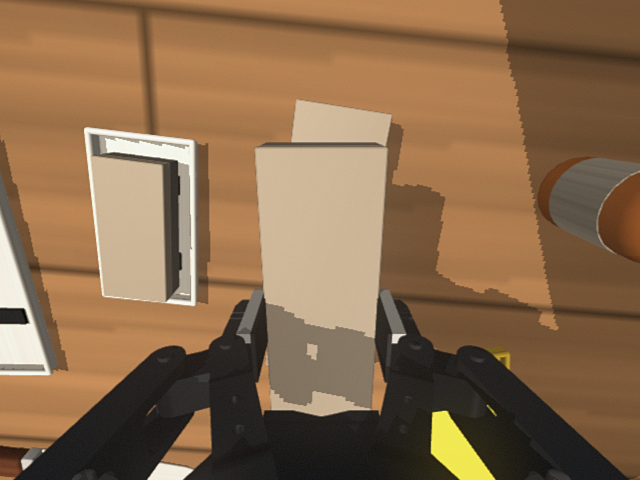

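View pics/side_21.png

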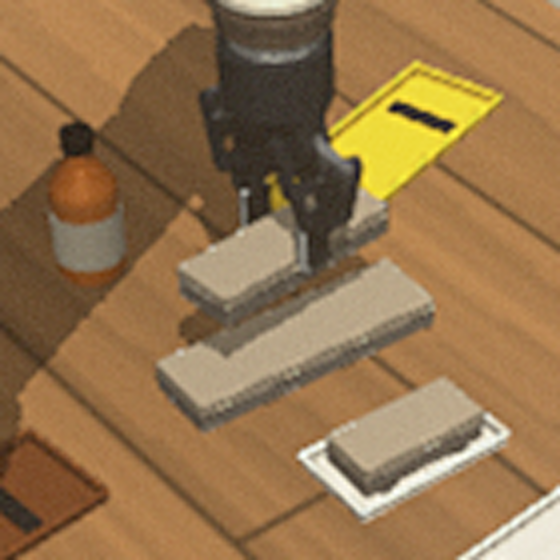

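```bash
python3 -m creep '{"xyz":[[3,-20,-1],[5,-40,-1],[5,-50,0],[4,-50,0],[2,-50,0],[0,-50,0],[-1,-50,0],[-1,-50,0],[-1,-50,0],[-1,-45,0]],"angular":[[0,0,0.0237],[0,0,0.0237],[0,0,0.0237],[0,0,0.0237],[0,0,0.0237],[0,0,0],[0,0,0],[0,0,0],[0,0,0],[0,0,0]],"fingers":[-1,-1,-1,-1,-1,-1,-1,-1,-1,-1]}'
python3 plan.py 521 -266 80 178.4 4
```

```text
t: 32.35
tool_pos: [0.507, -0.208, 0.0834]
orientation: [-3.136, -0.018, 3.105]
contact_force: [1.1, -0.4, -3.1]
grip_width: 0.0485
t 32.35 p [ 507.  -208.    83.4] rpy [-179.66   -1.05  177.89] F [ 1.1 -0.4 -3.1] w 48.5
  D [ 14.  -58.   -3.4] turn [-0.33 -1.05 -0.51]
[[-4.1,-14.4,0.9],[-4.0,-14.4,0.9],[-4.0,-14.4,0.9],[-3.9,-14.4,0.9],[0,0,0],[0,0,0],[0,0,0],[0,0,0],[0,0,0],[0,0,0]]
[[-0.0015,-0.0046,-0.0022],[-0.0015,-0.0046,-0.0022],[-0.0015,-0.0046,-0.0022],[-0.0015,-0.0046,-0.0022],[0,0,0],[0,0,0],[0,0,0],[0,0,0],[0,0,0],[0,0,0]]
```

```bash
python3 -m creep '{"xyz":[[-4,-16,0],[-4,-14,0],[-4,-10,0],[-3,-5,0],[0,-2,0],[0,0,0],[0,0,0],[0,0,0],[0,0,0],[0,0,0]],"angular":[[-0.0015,-0.0046,-0.002],[-0.0015,-0.0046,-0.002],[-0.0015,-0.0046,-0.002],[-0.0015,-0.0046,-0.002],[0,0,0],[0,0,0],[0,0,0],[0,0,0],[0,0,0],[0,0,0]],"fingers":[-1,-1,-1,-1,-1,-1,-1,-1,-1,-1]}'
python3 look.py 22 wrist,scene 4
python3 plan.py 521 -267.5 50 178.4 5;python3 -c "
from h import *
print(vision.get_calibration('wrist')['world_from_camera'].tolist())"
```

```text
t: 33.6
tool_pos: [0.5187, -0.2572, 0.0812]
orientation: [3.139, -0.003, 3.111]
contact_force: [0.3, 0.0, -4.2]
grip_width: 0.0487
scene crop origin 148 283 f 4.0
t 33.7 p [ 518.7 -257.3   81.2] rpy [ 1.7986e+02 -1.5000e-01  1.7827e+02] F [-0.1  0.4 -4.3] w 48.6
  D [  2.3 -10.2 -31.2] turn [ 0.14 -0.15 -0.13]
[[-0.5,-2.0,6.2],[-0.5,-2.0,6.2],[-0.5,-2.0,6.2],[-0.5,-2.0,6.2],[-0.5,-2.0,6.2],[0,0,0],[0,0,0],[0,0,0],[0,0,0],[0,0,0]]
[[0.0005,-0.0005,-0.0005],[0.0005,-0.0005,-0.0005],[0.0005,-0.0005,-0.0005],[0.0005,-0.0005,-0.0005],[0.0005,-0.0005,-0.0005],[0,0,0],[0,0,0],[0,0,0],[0,0,0],[0,0,0]]
[[0.02986223594658688, -0.9446677736654372, -0.3266665643469755, 0.4336439596384932], [0.9995488629752035, 0.02927254495111823, 0.006722249404996993, -0.25553179710773644], [0.0032120693094318904, -0.32671993436285923, 0.945115742700692, 0.23158277728290627], [0.0, 0.0, 0.0, 1.0]]
```

View pics/wrist_22.png

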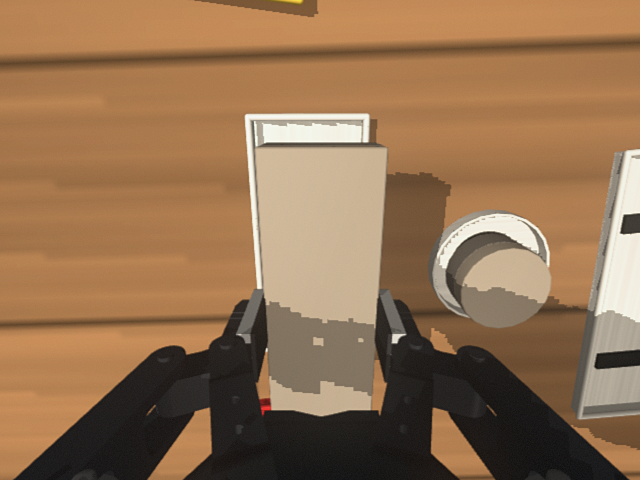

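View pics/scene_22.png

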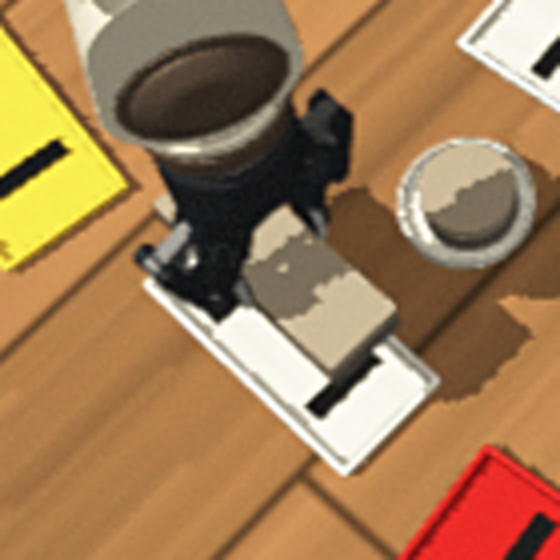

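```bash
python3 - <<'E'
from fit import *
c=dict(K,world_from_camera=np.array([[0.02986223594658688,-0.9446677736654372,-0.3266665643469755,0.4336439596384932],[0.9995488629752035,0.02927254495111823,0.006722249404996993,-0.25553179710773644],[0.0032120693094318904,-0.32671993436285923,0.945115742700692,0.23158277728290627],[0,0,0,1]]))
for z in(.0,.012): print(z,(p2w(c,np.array([246,369.5]),np.array([115,115.]),z)*1000).round(1).tolist())
print((p2w(c,np.array([256.5,386.5]),np.array([149,148.]),.0812-.0016+.025)*1000).round(1).tolist())
E
```

```text
0.0 [[430.3, -303.6, 0.0], [432.7, -223.0, 0.0]]
0.012 [[430.5, -301.1, 12.0], [432.8, -224.7, 12.0]]
[[443.7, -279.2, 104.6], [444.8, -231.2, 104.6]]
```

```bash
python3 -m creep '{"xyz":[[-0.5,-1.8,6],[-0.5,-1.8,8],[-0.5,-1.7,8],[-0.5,-1.7,8],[-0.5,-1.7,6],[0,0,3],[0,0,0],[0,0,0],[0,0,0],[0,0,0]],"angular":[[0.0005,-0.0005,-0.0005],[0.0005,-0.0005,-0.0005],[0.0005,-0.0005,-0.0005],[0.0005,-0.0005,-0.0005],[0.0005,-0.0005,-0.0005],[0,0,0],[0,0,0],[0,0,0],[0,0,0],[0,0,0]],"fingers":[-1,-1,-1,-1,-1,-1,-1,-1,-1,-1]}'
python3 look.py 23 wrist
python3 plan.py 521.2 -265.8 9 178.4 5;python3 -c "
from h import *
c=vision.get_calibration('wrist')
print(c['world_from_camera'].tolist())"
```

```text
t: 34.95
tool_pos: [0.5209, -0.2667, 0.0391]
orientation: [-3.142, -0.0, 3.114]
contact_force: [0.3, -0.6, -4.4]
grip_width: 0.0484
t 35.0 p [ 520.9 -266.7   39.2] rpy [-1.8000e+02 -1.0000e-02  1.7841e+02] F [ 0.2 -0.  -3.6] w 48.6
  D [  0.3   0.9 -30.2] turn [-0.   -0.01  0.01]
[[-0.1,0.2,6.0],[-0.1,0.2,6.0],[-0.1,0.2,6.0],[-0.1,0.2,6.0],[-0.1,0.2,6.0],[0,0,0],[0,0,0],[0,0,0],[0,0,0],[0,0,0]]
[[-0.0,-0.0,0.0],[-0.0,-0.0,0.0],[-0.0,-0.0,0.0],[-0.0,-0.0,0.0],[-0.0,-0.0,0.0],[0,0,0],[0,0,0],[0,0,0],[0,0,0],[0,0,0]]
[[0.027381764355842393, -0.9439771052161448, -0.32887302079755304, 0.4355066575863294], [0.9996248170405414, 0.02608166943425596, 0.008364907422419014, -0.26475280291868936], [0.0006812763202708341, -0.3289786791682233, 0.9443371032186048, 0.18935207733875623], [0.0, 0.0, 0.0, 1.0]]
```

View pics/wrist_23.png

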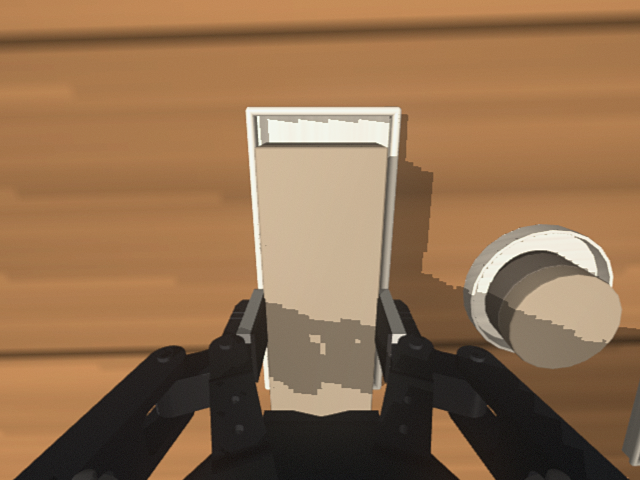

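```bash
python3 -m creep '{"xyz":[[-0.1,0.4,5],[-0.1,0.4,7],[-0.1,0.4,7],[0,0,6],[0,0,3],[0,0,1.5],[0,0,0],[0,0,0],[0,0,0],[0,0,0]],"angular":[[0,0,0],[0,0,0],[0,0,0],[0,0,0],[0,0,0],[0,0,0],[0,0,0],[0,0,0],[0,0,0],[0,0,0]],"fingers":[-1,-1,-1,-1,-1,-1,-1,-1,-1,-1]}'
python3 look.py 24 wrist,side
```

```text
t: 36.25
tool_pos: [0.5213, -0.2654, 0.0078]
orientation: [-3.141, -0.0, 3.114]
contact_force: [0.1, -1.3, -3.9]
grip_width: 0.0483
side crop origin 362 275 f 4
```

View pics/wrist_24.png

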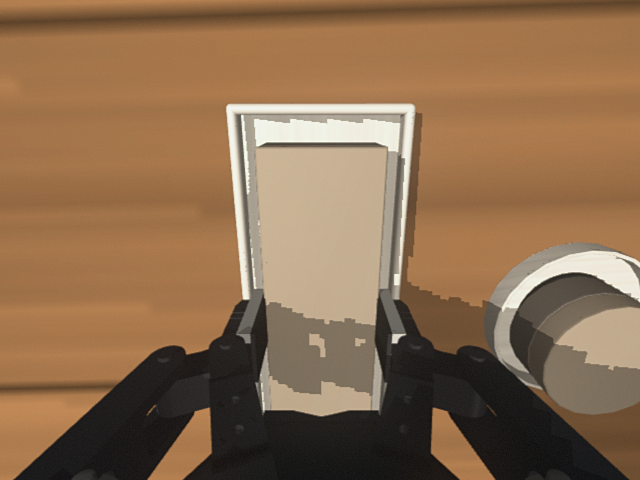

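View pics/side_24.png

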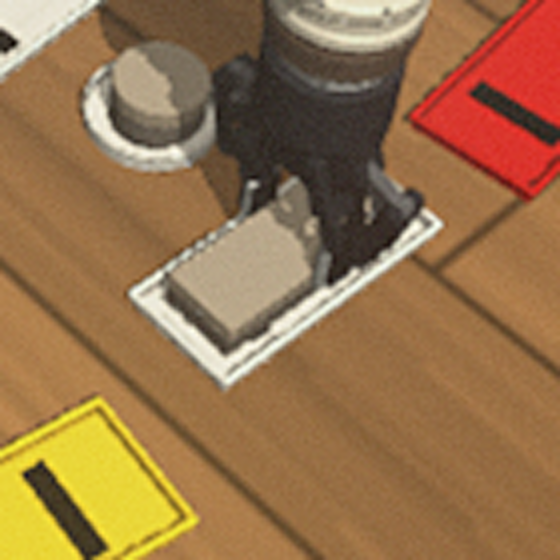

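Centred: the tray spans 227–415 (mid 321) and the stone 256–387 (mid 321.5). Now I'll lower it to contact.

```bash
python3 -m creep '{"xyz":[[0,0,0.5],[0,0,0.5],[0,0,0.4],[0,0,0.4],[0,0,0],[0,0,0],[0,0,0],[0,0,0],[0,0,0],[0,0,0]],"angular":[[0,0,0],[0,0,0],[0,0,0],[0,0,0],[0,0,0],[0,0,0],[0,0,0],[0,0,0],[0,0,0],[0,0,0]],"fingers":[-1,-1,-1,-1,-1,-1,-1,-1,-1,-1]}'
```

```text
t: 37.6
tool_pos: [0.5213, -0.2655, 0.0075]
orientation: [-3.141, 0.001, 3.114]
contact_force: [-2.9, 1.1, 2.0]
grip_width: 0.0485
```

```bash
python3 -m creep '{"xyz":[[0,0,0.3],[0,0,0],[0,0,0],[0,0,0],[0,0,0],[0,0,-5],[0,0,-20],[0,0,-40],[0,0,-30],[0,0,0]],"angular":[[0,0,0],[0,0,0],[0,0,0],[0,0,0],[0,0,0],[0,0,0],[0,0,0],[0,0,0],[0,0,0],[0,0,0]],"fingers":[-1,0.25,0.3,0.45,0.6,1,1,1,1,1]}'
python3 look.py 25 wrist,side 4
python3 plan.py 521 0 150 180 6 542 230 130 -183.2 6; python3 -c "
from h import *
print(vision.get_calibration('wrist')['world_from_camera'].tolist())"
```

```text
t: 38.85
tool_pos: [0.5218, -0.2657, 0.106]
orientation: [-3.14, 0.002, 3.114]
contact_force: [0.1, -0.0, -1.0]
grip_width: 0.0861
side crop origin 368 247 f 4.0
t 38.95 p [ 520.8 -265.1  103.2] rpy [ 1.7998e+02 -6.0000e-02  1.7841e+02] F [ 0.5  0.1 -0.2] w 85.1
  D [2.000e-01 2.651e+02 4.680e+01] turn [ 0.02 -0.06 -1.59]
  D [ 21. 230. -20.] turn [-0.  -0.   3.2]
[[1.2,44.2,-7.8],[1.0,44.2,-7.8],[0.8,44.2,-7.8],[0.6,44.2,-7.8],[0.4,44.2,-7.8],[0.2,44.2,-7.8],[-3.5,38.3,3.3],[-3.1,38.4,3.3],[-2.8,38.4,3.3],[-2.4,38.4,3.3],[-2.1,38.4,3.3],[-1.7,38.5,3.3]]
[[0.0,-0.0002,-0.0046],[0.0,-0.0002,-0.0046],[0.0,-0.0002,-0.0046],[0.0,-0.0002,-0.0046],[0.0,-0.0002,-0.0046],[0.0,-0.0002,-0.0046],[-0.0,-0.0,0.0093],[-0.0,-0.0,0.0093],[-0.0,-0.0,0.0093],[-0.0,-0.0,0.0093],[-0.0,-0.0,0.0093],[-0.0,-0.0,0.0093]]
[[0.027367697396892512, -0.9442281795390874, -0.32815263842226194, 0.43551033256704696], [0.9996249026460758, 0.026189629151708225, 0.008009827383781098, -0.2632760738121883], [0.001031091176423691, -0.3282487597679474, 0.944590751893003, 0.2534179408831815], [0.0, 0.0, 0.0, 1.0]]
```

View pics/wrist_25.png

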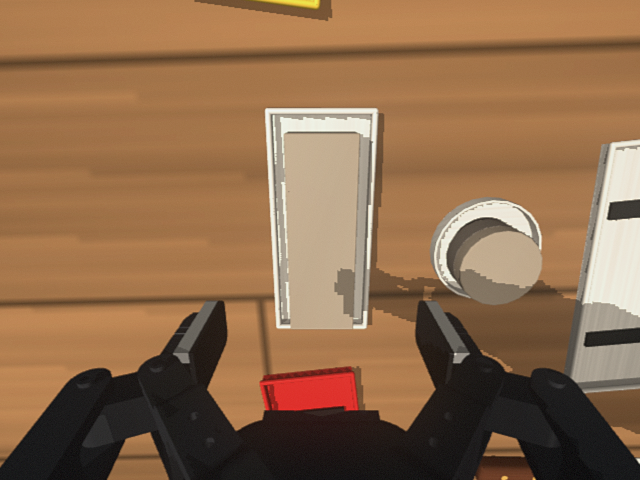

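View pics/side_25.png

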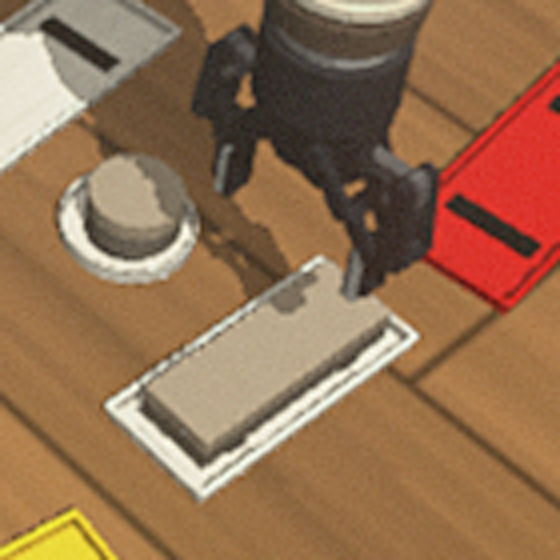

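```bash
python3 - <<'E'
from fit import *
c=dict(K,world_from_camera=np.array([[0.027367697396892512,-0.9442281795390874,-0.32815263842226194,0.43551033256704696],[0.9996249026460758,0.026189629151708225,0.008009827383781098,-0.2632760738121883],[0.001031091176423691,-0.3282487597679474,0.944590751893003,0.2534179408831815],[0,0,0,1]]))
o=(0,0);al=[TL,TR,BL,BR]
fit(c,[(285,132),(359.5,132),(288,328),(353,328)],al,.03,150,50,1,o,[521,-266,0])
fit(c,[(265,109),(378,109),(276,328),(366,328)],al,.012,180,80,1,o,[521,-266,0])
E
python3 -m creep '{"xyz":[[1,20,-10],[1,40,-20],[1,50,-15],[1,55,0],[0,55,0],[0,55,0],[-2,55,0],[-3,50,0],[-3,40,0],[-3,30,0]],"angular":[[0,0,-0.0046],[0,0,-0.0046],[0,0,-0.0046],[0,0,-0.0046],[0,0,0],[0,0,0.009],[0,0,0.009],[0,0,0.009],[0,0,0.009],[0,0,0.009]],"fingers":[1,1,1,1,1,1,1,1,1,1]}'
python3 plan.py 542 267 110 176.8 6
```

```text
[ 517.64 -265.21   -2.  ] res [-1.7 -1.2 -1.2  1.2  1.3  0.5  1.6 -0.5]
[ 516.81 -265.21   -1.67] res [-3.2 -1.7 -2.9  1.8  3.  -1.9  3.2  1.8]
t: 40.2
tool_pos: [0.5294, 0.2048, 0.1458]
orientation: [3.139, -0.011, 3.087]
contact_force: [0.8, -0.8, -0.5]
grip_width: 0.0857
t 40.2 p [529.4 204.8 145.8] rpy [179.83  -0.66 176.9 ] F [ 0.8 -0.8 -0.5] w 85.7
  D [ 12.6  62.2 -35.8] turn [ 0.17 -0.66  0.1 ]
[[-1.6,10.4,6.0],[-1.6,10.4,6.0],[-1.6,10.4,6.0],[-1.6,10.5,6.0],[-1.6,10.5,6.0],[-1.5,10.5,6.0],[0,0,0],[0,0,0],[0,0,0],[0,0,0]]
[[0.0005,-0.0019,0.0003],[0.0005,-0.0019,0.0003],[0.0005,-0.0019,0.0003],[0.0005,-0.0019,0.0003],[0.0005,-0.0019,0.0003],[0.0005,-0.0019,0.0003],[0,0,0],[0,0,0],[0,0,0],[0,0,0]]
```

```bash
python3 -m creep '{"xyz":[[-2,10,6],[-2,10,6],[-2,9,6],[-2,8,6],[-1.6,6,6],[-1,4,5],[0,1,0],[0,0,0],[0,0,0],[0,0,0]],"angular":[[0.0005,-0.0019,0],[0.0005,-0.0019,0],[0.0005,-0.0019,0],[0.0005,-0.0019,0],[0.0005,-0.0019,0],[0.0005,-0.0019,0],[0,0,0],[0,0,0],[0,0,0],[0,0,0]],"fingers":[1,1,1,1,1,1,1,1,1,1]}'
python3 look.py 26 wrist
python3 plan.py 542 266.6 60 176.8 5;  python3 -c "
from h import *
print(vision.get_calibration('wrist')['world_from_camera'].tolist())
im=cv2.imread('pics/wrist_26.png')[60:400,200:440]
cv2.imwrite('pics/p26.png',cv2.resize(im,None,fx=2,fy=2,interpolation=cv2.INTER_CUBIC))"
```

```text
t: 41.45
tool_pos: [0.5411, 0.2545, 0.1074]
orientation: [-3.14, -0.002, 3.088]
contact_force: [0.6, -0.3, 0.9]
grip_width: 0.0854
t 41.5 p [541.1 254.6 107.5] rpy [-1.7990e+02 -1.1000e-01  1.7695e+02] F [-0.  -0.1  0.1] w 85.3
  D [  0.9  12.  -47.5] turn [-0.1  -0.11  0.15]
[[-0.1,2.4,9.5],[-0.1,2.4,9.5],[-0.1,2.4,9.5],[-0.1,2.4,9.5],[-0.0,2.4,9.5],[0,0,0],[0,0,0],[0,0,0],[0,0,0],[0,0,0]]
[[-0.0003,-0.0004,0.0005],[-0.0003,-0.0004,0.0005],[-0.0003,-0.0004,0.0005],[-0.0003,-0.0004,0.0005],[-0.0003,-0.0004,0.0005],[0,0,0],[0,0,0],[0,0,0],[0,0,0],[0,0,0]]
[[0.05290799109082938, -0.9435989173799019, -0.32683608674411885, 0.4560698600169247], [0.9985989001903511, 0.049669292639745025, 0.018253709411730015, 0.25889713452393054], [-0.00099046320135298, -0.3273439238601257, 0.9449047436088477, 0.25776901602657476], [0.0, 0.0, 0.0, 1.0]]
```

View pics/p26.png

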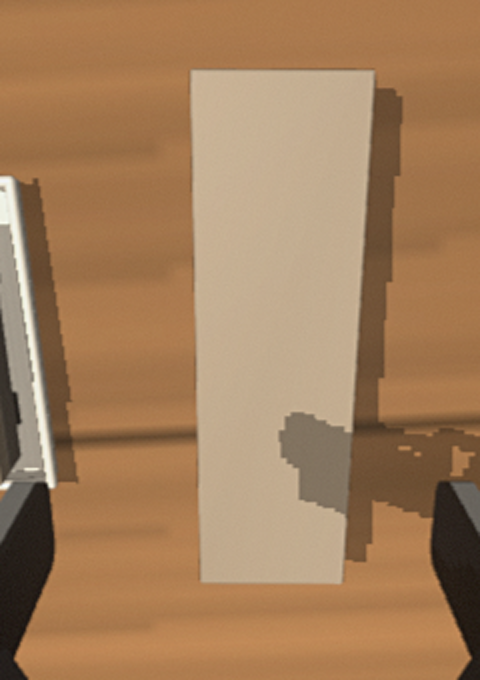

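```bash
python3 - <<'E'
from fit import *
c=dict(K,world_from_camera=np.array([[0.05290799109082938,-0.9435989173799019,-0.32683608674411885,0.4560698600169247],[0.9985989001903511,0.049669292639745025,0.018253709411730015,0.25889713452393054],[-0.00099046320135298,-0.3273439238601257,0.9449047436088477,0.25776901602657476],[0,0,0,1]]))
fit(c,[(191,70),(376,70),(201,583),(343,583)],[TL,TR,BL,BR],.025,200,60,2,(200,60),[536,268,5])
E
python3 -m creep '{"xyz":[[-0.1,2.4,6],[-0.1,2.4,10],[-0.1,2.4,12],[-0.1,2.4,12],[0,2.4,12],[0,0,12],[0,0,12],[0,0,8],[0,0,3],[0,0,0]],"angular":[[-0.0003,-0.0004,0.0005],[-0.0003,-0.0004,0.0005],[-0.0003,-0.0004,0.0005],[-0.0003,-0.0004,0.0005],[-0.0003,-0.0004,0.0005],[0,0,0],[0,0,0],[0,0,0],[0,0,0],[0,0,0]],"fingers":[1,1,1,1,1,1,1,1,1,1]}'
python3 look.py 27 wrist,side 5
python3 plan.py 542 266.6 -1 176.8 5
```

```text
[542.08 266.97  -3.25] res [-0.6 -0.2 -0.3  0.2  0.3 -0.2  0.6  0.2]
t: 42.75
tool_pos: [0.5415, 0.2669, 0.013]
orientation: [-3.141, -0.001, 3.086]
contact_force: [0.1, 0.6, 0.8]
grip_width: 0.0855
side crop origin 243 167 f 5.0
t 42.85 p [541.7 267.   13.4] rpy [-1.7995e+02 -5.0000e-02  1.7679e+02] F [0.4 0.1 0.3] w 85.2
  D [  0.3  -0.4 -14.4] turn [-0.05 -0.05 -0.01]
[[-0.1,-0.1,2.9],[-0.1,-0.1,2.9],[-0.1,-0.1,2.9],[-0.1,-0.1,2.9],[-0.1,-0.1,2.9],[0,0,0],[0,0,0],[0,0,0],[0,0,0],[0,0,0]]
[[-0.0002,-0.0002,-0.0],[-0.0002,-0.0002,-0.0],[-0.0002,-0.0002,-0.0],[-0.0002,-0.0002,-0.0],[-0.0002,-0.0002,-0.0],[0,0,0],[0,0,0],[0,0,0],[0,0,0],[0,0,0]]
```

View pics/wrist_27.png

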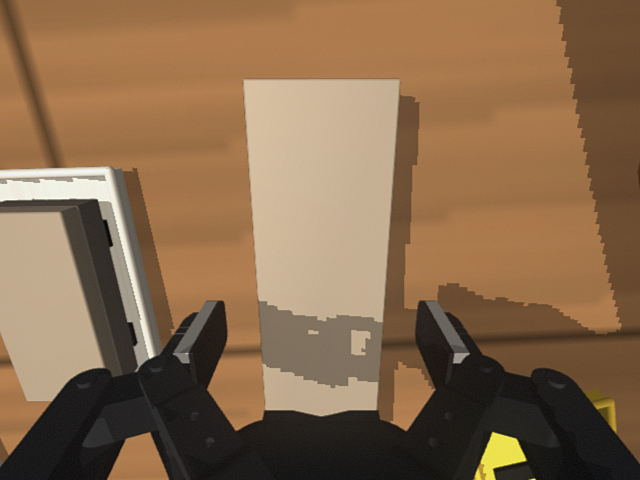

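View pics/side_27.png

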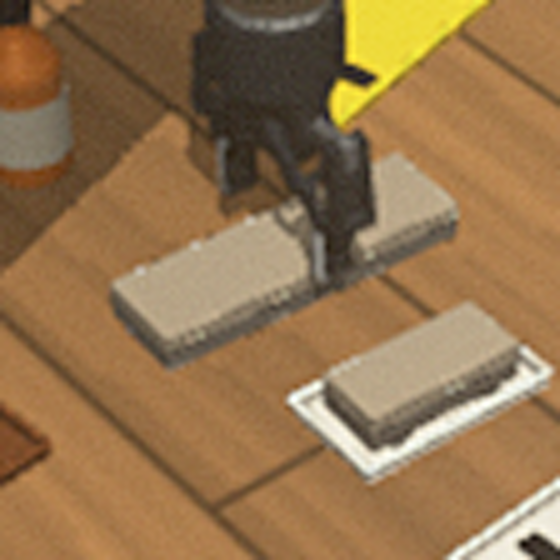

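```bash
python3 -m creep '{"xyz":[[0,0,3],[0,0,3],[0,0,3],[0,0,2.5],[0,0,1.5],[0,0,0.5],[0,0,0],[0,0,0],[0,0,0],[0,0,0]],"angular":[[0,0,0],[0,0,0],[0,0,0],[0,0,0],[0,0,0],[0,0,0],[0,0,0],[0,0,0],[0,0,0],[0,0,0]],"fingers":[1,1,1,1,1,0.8,0.6,0.55,0.55,0.55]}'
python3 look.py 28 wrist,side 6
```

```text
t: 44.1
tool_pos: [0.5422, 0.2673, -0.0001]
orientation: [3.142, 0.0, 3.086]
contact_force: [0.7, 0.5, -0.1]
grip_width: 0.0661
side crop origin 253 181 f 6.0
```

View pics/wrist_28.png

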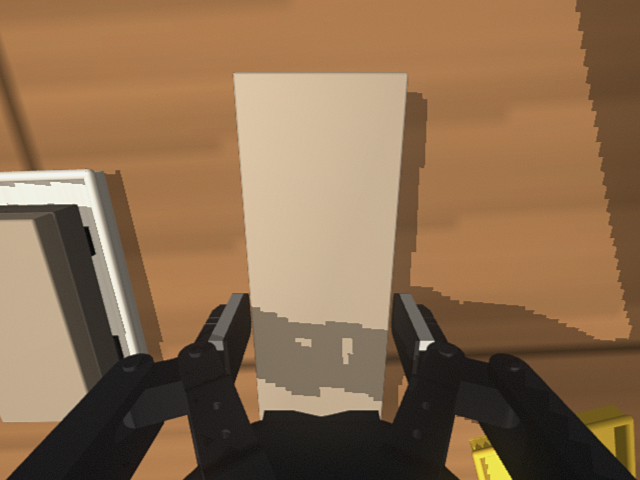

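View pics/side_28.png

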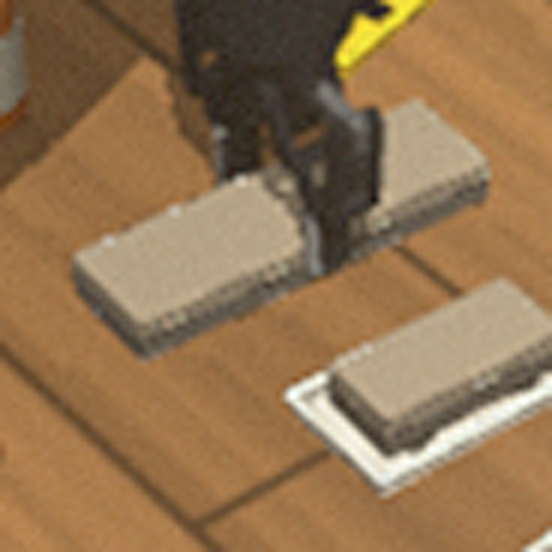

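```bash
python3 -m creep '{"xyz":[[0,-0.3,1],[0,0,0],[0,0,0],[0,0,0],[0,0,0],[0,0,-4],[0,0,-10],[0,0,-25],[0,0,-25],[0,0,0]],"angular":[[0,0,0],[0,0,0],[0,0,0],[0,0,0],[0,0,0],[0,0,0],[0,0,0],[0,0,0],[0,0,0],[0,0,0]],"fingers":[0.55,-1,-1,-1,-1,-1,-1,-1,-1,-1]}'
python3 look.py 29 wrist,side 4
python3 plan.py 570.5 -4 70 -175.4 8
```

```text
t: 45.45
tool_pos: [0.5404, 0.2661, 0.063]
orientation: [-3.139, -0.004, 3.086]
contact_force: [-0.1, 0.7, -7.1]
grip_width: 0.0587
side crop origin 228 140 f 4.0
t 45.55 p [539.2 265.5  60.4] rpy [-179.74   -0.44  176.79] F [-0.2  0.1 -7.7] w 58.4
  D [  31.3 -269.5    9.6] turn [-0.23 -0.46 -7.81]
[[-5.8,-33.4,-1.1],[-5.2,-33.5,-1.1],[-4.6,-33.6,-1.1],[-4.1,-33.7,-1.1],[-3.5,-33.7,-1.1],[-2.9,-33.8,-1.2],[-2.3,-33.8,-1.2],[-1.8,-33.9,-1.2],[0,0,0],[0,0,0]]
[[-0.0005,-0.001,-0.017],[-0.0005,-0.001,-0.017],[-0.0005,-0.001,-0.017],[-0.0005,-0.001,-0.017],[-0.0005,-0.001,-0.017],[-0.0005,-0.001,-0.017],[-0.0005,-0.001,-0.017],[-0.0005,-0.001,-0.017],[0,0,0],[0,0,0]]
```

View pics/wrist_29.png

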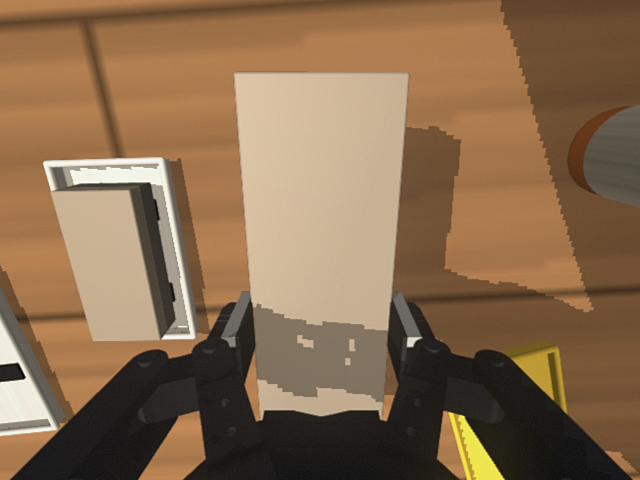

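View pics/side_29.png

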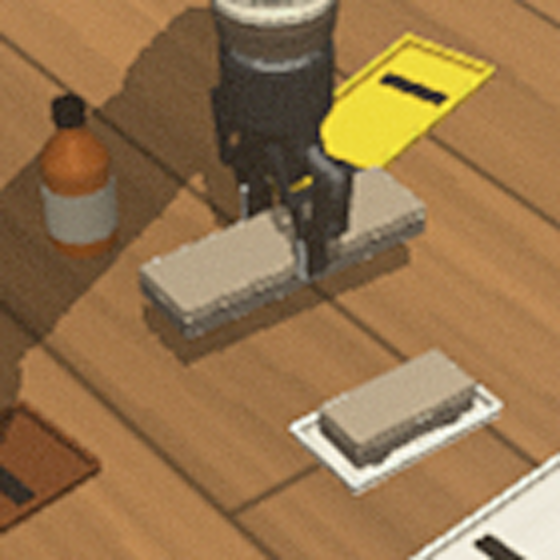

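```bash
python3 -m creep '{"xyz":[[-5,-12,-8],[-5.5,-25,-6],[-5,-35,-4],[-4.5,-38,-2],[-4,-38,0],[-3.5,-38,0],[-3,-35,0],[-2,-20,0],[0,-8,0],[0,0,0]],"angular":[[0,0,-0.017],[0,0,-0.017],[0,0,-0.017],[0,0,-0.017],[0,0,-0.017],[0,0,-0.017],[0,0,-0.017],[0,0,-0.017],[0,0,0],[0,0,0]],"fingers":[-1,-1,-1,-1,-1,-1,-1,-1,-1,-1]}'
python3 look.py 30 wrist,scene 4
python3 plan.py 570.5 -4 60 -175.5 5;python3 -c "
from h import *
print(vision.get_calibration('wrist')['world_from_camera'].tolist())"
```

```text
t: 46.8
tool_pos: [0.5689, 0.0084, 0.066]
orientation: [-3.136, -0.029, -3.056]
contact_force: [-0.6, 1.2, -6.0]
grip_width: 0.0581
scene crop origin 239 222 f 4.0
t 46.9 p [568.9   9.1  66.3] rpy [-179.68   -1.67 -175.04] F [ 0.4 -0.4 -6.9] w 58.9
  D [  1.6 -13.1  -6.3] turn [-0.33 -1.66  0.46]
[[-0.1,-2.6,1.3],[-0.1,-2.6,1.3],[-0.1,-2.6,1.3],[-0.1,-2.6,1.3],[-0.1,-2.6,1.3],[0,0,0],[0,0,0],[0,0,0],[0,0,0],[0,0,0]]
[[-0.0011,-0.0058,0.0016],[-0.0011,-0.0058,0.0016],[-0.0011,-0.0058,0.0016],[-0.0011,-0.0058,0.0016],[-0.0011,-0.0058,0.0016],[0,0,0],[0,0,0],[0,0,0],[0,0,0],[0,0,0]]
[[-0.08696524292014245, -0.9496551029904597, -0.3009854346775249, 0.4881035348189103], [0.9961990659410264, -0.08440020859352436, -0.021541258263966166, 0.0025858740432962743], [-0.004946467635184828, -0.3017147496453356, 0.9533854112080722, 0.2188738733146092], [0.0, 0.0, 0.0, 1.0]]
```

View pics/wrist_30.png

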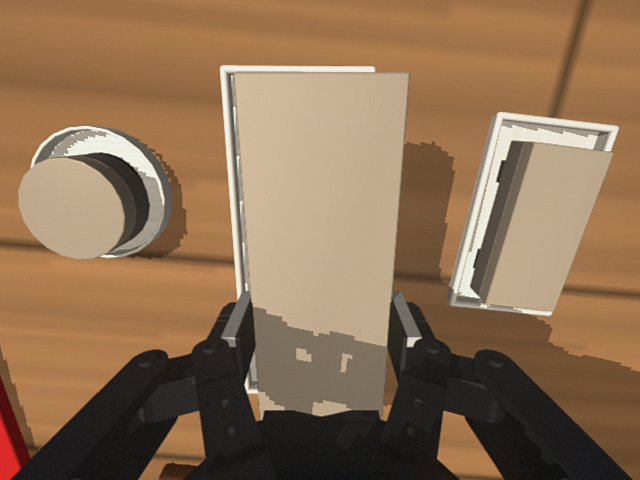

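View pics/scene_30.png

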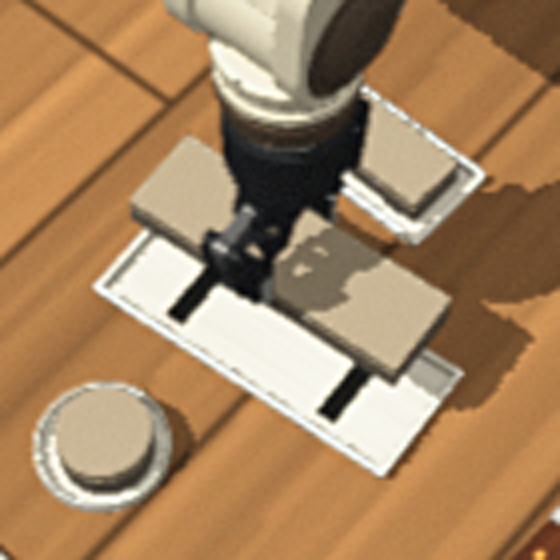

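```bash
python3 - <<'E'
from fit import *
c=dict(K,world_from_camera=np.array([[-0.08696524292014245,-0.9496551029904597,-0.3009854346775249,0.4881035348189103],[0.9961990659410264,-0.08440020859352436,-0.021541258263966166,0.0025858740432962743],[-0.004946467635184828,-0.3017147496453356,0.9533854112080722,0.2188738733146092],[0,0,0,1]]))
for z in(.0,.012):
    a=p2w(c,np.array([221.5,375.]),np.array([67,68.]),z)*1000; m=a.mean(0); t=np.deg2rad(4.5)
    print(a.round(1).tolist(),(m[:2]+115*np.array([np.cos(t),np.sin(t)])).round(1))
a=p2w(c,np.array([234,409.]),np.array([73,73.]),.0663+.026)*1000; t=np.deg2rad(4.96); print(a.round(1).tolist(),(a.mean(0)[:2]+100*np.array([np.cos(t),np.sin(t)])).round(1))
E
python3 -m creep '{"xyz":[[-0.1,-2.6,1.3],[-0.1,-2.6,1.3],[-0.1,-2.6,1.3],[-0.1,-2.6,1.3],[-0.1,-2.6,1.3],[0,0,3],[0,0,0],[0,0,0],[0,0,0],[0,0,0]],"angular":[[-0.0011,-0.0058,0.0016],[-0.0011,-0.0058,0.0016],[-0.0011,-0.0058,0.0016],[-0.0011,-0.0058,0.0016],[-0.0011,-0.0058,0.0016],[0,0,0],[0,0,0],[0,0,0],[0,0,0],[0,0,0]],"fingers":[-1,-1,-1,-1,-1,-1,-1,-1,-1,-1]}'
python3 look.py 31 wrist,side
python3 plan.py 570.5 -4 30 -175.5 5;python3 -c "
from h import *
print(vision.get_calibration('wrist')['world_from_camera'].tolist())"
```

```text
[[459.0, -60.3, 0.0], [451.7, 30.6, 0.0]] [570.   -5.8]
[[460.6, -56.8, 12.0], [453.7, 29.0, 12.0]] [571.8  -4.9]
[[472.8, -29.5, 92.3], [467.6, 30.6, 92.3]] [569.8   9.2]
t: 48.15
tool_pos: [0.5704, -0.0028, 0.0563]
orientation: [3.141, 0.002, -3.061]
contact_force: [-1.0, -0.2, -6.3]
grip_width: 0.0584
side crop origin 301 189 f 4
t 48.25 p [570.4  -2.8  56.3] rpy [ 1.7998e+02  1.3000e-01 -1.7540e+02] F [ 0.4 -0.6 -6.3] w 58.5
  D [  0.1  -1.2 -26.3] turn [0.02 0.13 0.1 ]
[[0.0,-0.2,5.3],[0.0,-0.2,5.3],[0.0,-0.2,5.3],[0.0,-0.2,5.3],[0.0,-0.2,5.3],[0,0,0],[0,0,0],[0,0,0],[0,0,0],[0,0,0]]
[[0.0001,0.0005,0.0003],[0.0001,0.0005,0.0003],[0.0001,0.0005,0.0003],[0.0001,0.0005,0.0003],[0.0001,0.0005,0.0003],[0,0,0],[0,0,0],[0,0,0],[0,0,0],[0,0,0]]
[[-0.08057250610691098, -0.9404459999542999, -0.3302565554680318, 0.48489456515863083], [0.9967481478034471, -0.07565689890499552, -0.027733797043983727, -0.010121720863555825], [0.001095951663801992, -0.33141719149440113, 0.9434836745126617, 0.20625849340790614], [0.0, 0.0, 0.0, 1.0]]
```

View pics/wrist_31.png

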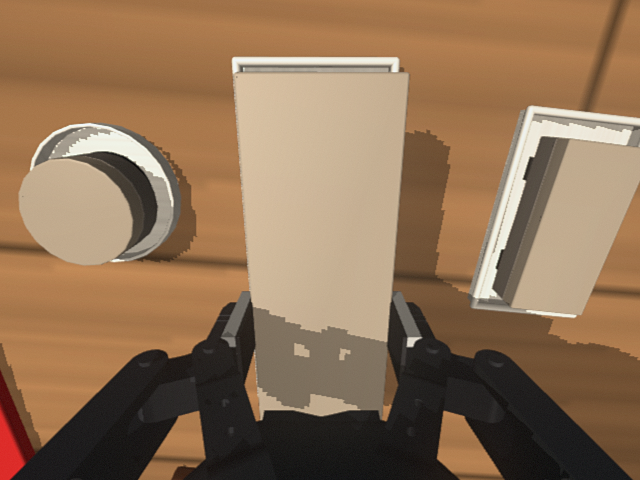

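View pics/side_31.png

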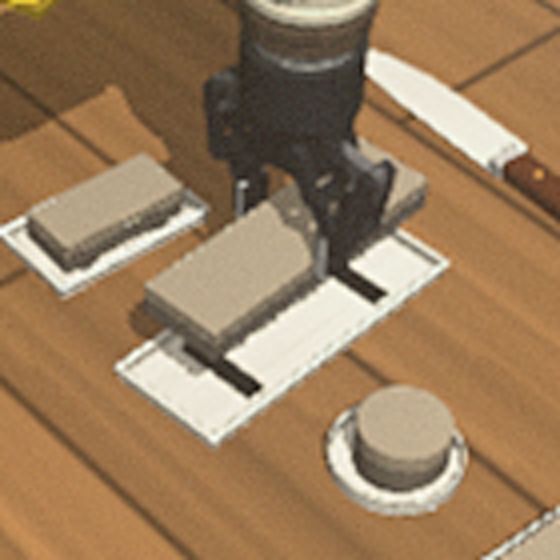

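```bash
python3 - <<'E'
from fit import *
c=dict(K,world_from_camera=np.array([[-0.08057250610691098,-0.9404459999542999,-0.3302565554680318,0.48489456515863083],[0.9967481478034471,-0.07565689890499552,-0.027733797043983727,-0.010121720863555825],[0.001095951663801992,-0.33141719149440113,0.9434836745126617,0.20625849340790614],[0,0,0,1]]))
for z in(.0,.012):
    a=p2w(c,np.array([233,399.5]),np.array([58.5,58.5]),z)*1000; m=a.mean(0); t=np.deg2rad(4.5)
    print(a.round(1).tolist(),(m[:2]+115*np.array([np.cos(t),np.sin(t)])).round(1))
a=p2w(c,np.array([234,408.]),np.array([73,73.]),.0563+.026)*1000; t=np.deg2rad(4.6); print(a.round(1).tolist(),(a.mean(0)[:2]+100*np.array([np.cos(t),np.sin(t)])).round(1))
E
```

```text
[[458.8, -60.7, 0.0], [451.4, 31.0, 0.0]] [569.8  -5.8]
[[460.3, -57.7, 12.0], [453.3, 28.6, 12.0]] [571.5  -5.6]
[[473.6, -40.2, 82.3], [468.9, 18.1, 82.3]] [570.9  -3. ]
```

```bash
python3 -m creep '{"xyz":[[0,-0.7,4],[0,-0.7,6],[0,-0.7,6],[0,-0.4,6],[0,0,5],[0,0,3],[0,0,0],[0,0,0],[0,0,0],[0,0,0]],"angular":[[0,0.0005,0.0005],[0,0.0005,0.0005],[0,0.0005,0.0005],[0,0.0005,0],[0,0,0],[0,0,0],[0,0,0],[0,0,0],[0,0,0],[0,0,0]],"fingers":[-1,-1,-1,-1,-1,-1,-1,-1,-1,-1]}'
python3 look.py 32 wrist,side
python3 plan.py 570.5 -5.3 6 -175.5 5
```

```text
t: 49.5
tool_pos: [0.5706, -0.0054, 0.024]
orientation: [3.141, -0.0, -3.063]
contact_force: [-0.0, 0.2, -6.2]
grip_width: 0.0585
side crop origin 301 198 f 4
t 49.6 p [570.6  -5.4  24. ] rpy [ 1.7998e+02 -1.0000e-02 -1.7549e+02] F [-0.   0.3 -6.9] w 58.0
  D [ -0.1   0.1 -18. ] turn [ 0.02 -0.01  0.01]
[[0.0,0.0,3.6],[0.0,0.0,3.6],[0.0,0.0,3.6],[0.0,0.0,3.6],[0.0,0.0,3.6],[0,0,0],[0,0,0],[0,0,0],[0,0,0],[0,0,0]]
[[0.0001,-0.0,0.0],[0.0001,-0.0,0.0],[0.0001,-0.0,0.0],[0.0001,-0.0,0.0],[0.0001,-0.0,0.0],[0,0,0],[0,0,0],[0,0,0],[0,0,0],[0,0,0]]
```

View pics/wrist_32.png

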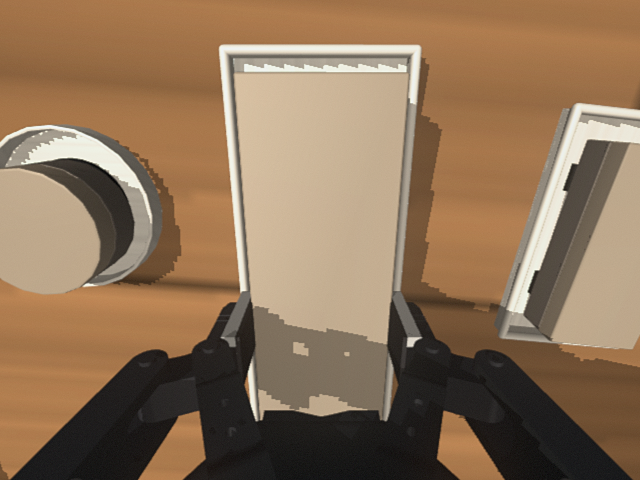

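View pics/side_32.png

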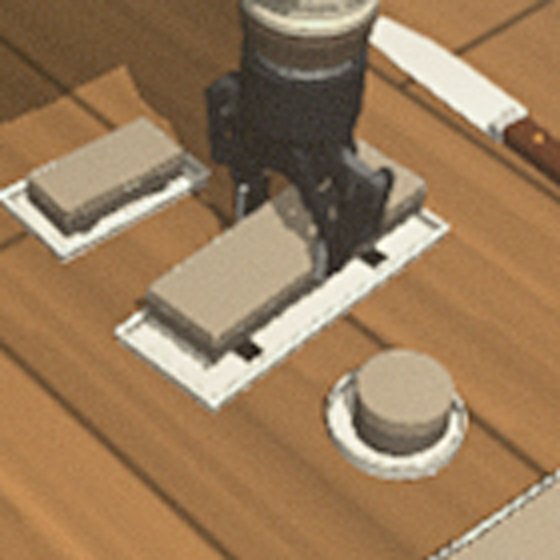

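```bash
python3 -m creep '{"xyz":[[0,0,5],[0,0,5],[0,0,4],[0,0,2.5],[0,0,1],[0,0,0.5],[0,0,0],[0,0,0],[0,0,0],[0,0,0]],"angular":[[0,0,0],[0,0,0],[0,0,0],[0,0,0],[0,0,0],[0,0,0],[0,0,0],[0,0,0],[0,0,0],[0,0,0]],"fingers":[-1,-1,-1,-1,-1,-1,-1,-1,-1,-1]}'
python3 look.py 33 wrist
```

```text
t: 50.85
tool_pos: [0.5706, -0.0054, 0.0048]
orientation: [3.141, -0.0, -3.063]
contact_force: [-0.7, -0.1, -5.5]
grip_width: 0.0585
```

View pics/wrist_33.png

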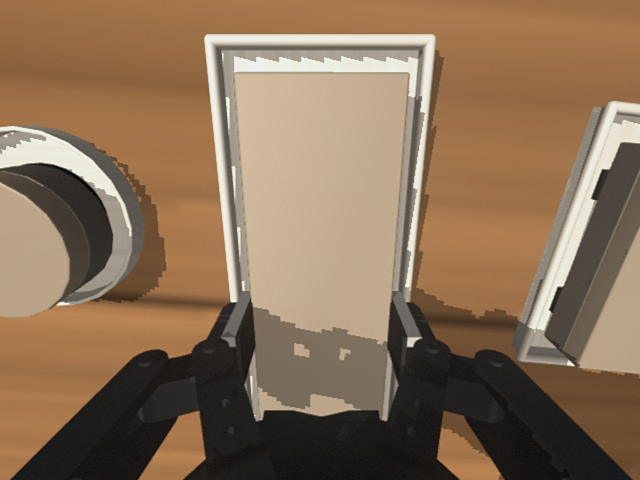

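The stone (234–409) is centred in the tray (205–436). Now I'll lower it gently to contact.

```bash
python3 -m creep '{"xyz":[[0,0,0.4],[0,0,0.4],[0,0,0.4],[0,0,0.3],[0,0,0],[0,0,0],[0,0,0],[0,0,0],[0,0,0],[0,0,0]],"angular":[[0,0,0],[0,0,0],[0,0,0],[0,0,0],[0,0,0],[0,0,0],[0,0,0],[0,0,0],[0,0,0],[0,0,0]],"fingers":[-1,-1,-1,-1,-1,-1,-1,-1,-1,-1]}'
```

```text
t: 52.15
tool_pos: [0.5707, -0.0054, 0.0042]
orientation: [3.141, 0.001, -3.063]
contact_force: [-2.1, 1.3, -1.0]
grip_width: 0.0584
```

```bash
python3 -m creep '{"xyz":[[0,0,0.5],[0,0,0.4],[0,0,0],[0,0,0],[0,0,0],[0,0,0],[0,0,0],[0,0,-10],[0,0,-30],[0,0,-40]],"angular":[[0,0,0],[0,0,0],[0,0,0],[0,0,0],[0,0,0],[0,0,0],[0,0,0],[0,0,0],[0,0,0],[0,0,0]],"fingers":[-1,-1,-1,0.45,0.5,0.6,1,1,1,1]}'
python3 -m creep '{"xyz":[[-8,0,-50],[-15,0,-50],[-20,0,-40],[-20,0,-20],[-10,0,0],[0,0,0],[0,0,0],[0,0,0],[0,0,0],[0,0,0]],"angular":[[0,0,0],[0,0,0],[0,0,0],[0,0,0],[0,0,0],[0,0,0],[0,0,0],[0,0,0],[0,0,0],[0,0,0]],"fingers":[1,1,1,1,1,1,1,1,1,1]}'
python3 - <<'E'
from h import *
s=robot.read_state();print(s["tool_pos"],s["orientation"])
for n in("wrist","scene","side"):
    cv2.imwrite(f"pics/{n}_end.png",vision.camera(n)[:,:,::-1])
E
```

```text
t: 53.4
tool_pos: [0.5703, -0.0054, 0.0848]
orientation: [3.141, -0.001, -3.063]
contact_force: [0.5, -0.3, -0.6]
grip_width: 0.086
t: 54.65
tool_pos: [0.6435, 0.0002, 0.2596]
orientation: [-3.141, 0.01, -3.063]
contact_force: [-0.9, -0.1, 0.0]
grip_width: 0.0855
[6.43505510e-01 2.30677866e-04 2.59594650e-01] [-3.14123136  0.00962711 -3.06310206]
```

View pics/wrist_end.png

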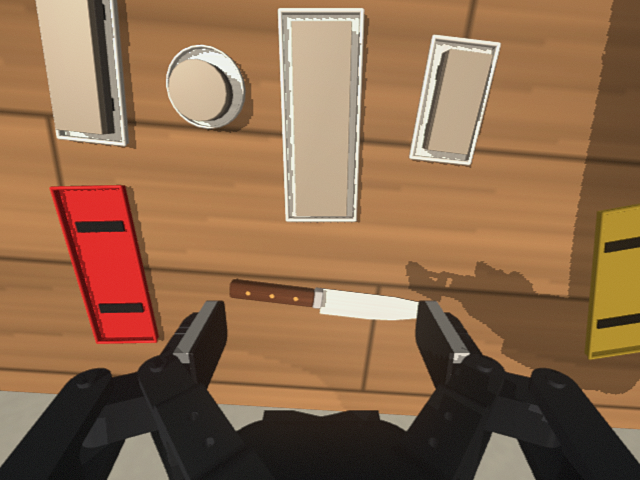

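View pics/scene_end.png

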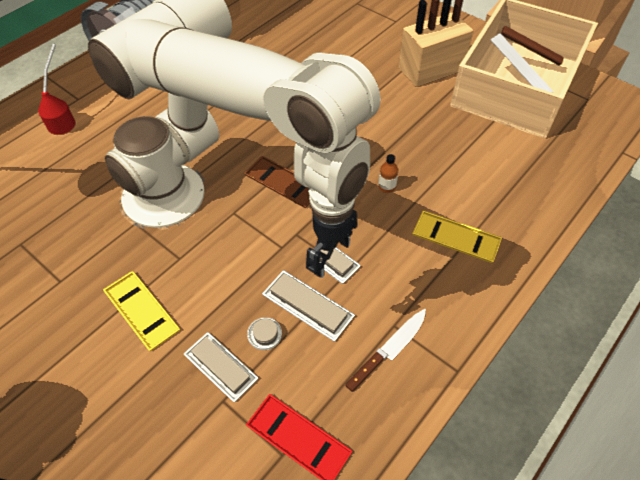

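View pics/side_end.png

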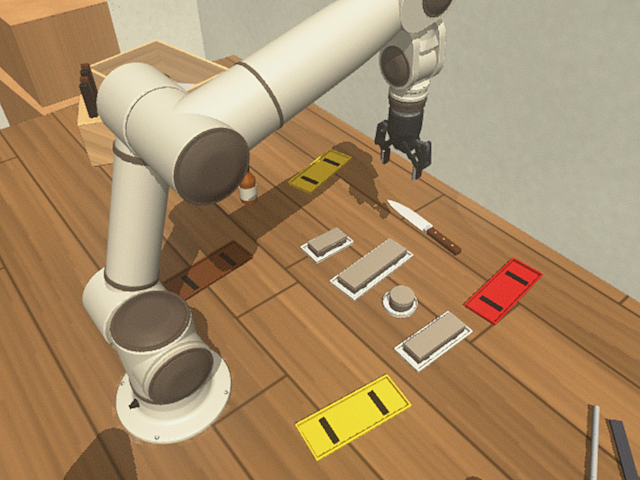

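All four stones are in their trays, and the knife and bottle have not moved. For a margin check, I'll overlay the ideally centred stone outline (top face) on the side and scene pictures.

```bash
python3 - <<'E'
from h import *
from scipy.optimize import least_squares
trays=dict(short=(536.3,139,-1.6,130,75,100,45,.03),long=(571,-5,4.5,230,90,200,60,.03),middle=(521,-266,-1.6,180,80,150,50,.03))
def box(x,y,a,L,W,z):
    a=np.deg2rad(a);M=np.array([[np.cos(a),-np.sin(a)],[np.sin(a),np.cos(a)]])
    P=(np.array([(-1,-1),(1,-1),(1,1),(-1,1)])*[L/2,W/2])@M.T+[x,y]
    return np.c_[P/1000,[z]*4]
def circ(x,y,r,z):
    t=np.linspace(0,2*np.pi,60);return np.c_[(x+r*np.cos(t))/1000,(y+r*np.sin(t))/1000,t*0+z]
for cam in("side","scene"):
    c=vision.get_calibration(cam);im=cv2.imread(f"pics/{cam}_end.png")
    u0,v0,u1,v1=(290,215,480,375) if cam=="side" else(175,235,365,405); f=4
    big=cv2.resize(im[v0:v1,u0:u1],None,fx=f,fy=f,interpolation=cv2.INTER_CUBIC)
    dx,dy=(0,0)
    def dr(P,col): cv2.polylines(big,[np.round((w2p(c,P)+.5-[u0,v0])*f).astype(int)],True,col,1)
    hsv=cv2.cvtColor(im,cv2.COLOR_BGR2HSV)
    for n,(x,y,a,L,W,l,w,z) in trays.items():
        dr(box(x,y,a,L,W,.009),(255,0,0)); dr(box(x,y,a,l,w,z),(0,0,255))
    dr(circ(542,-135.7,42,.009),(255,0,0));dr(circ(542,-135.7,30,.035),(0,0,255))
    cv2.imwrite(f"pics/ov_{cam}.png",big[:600,:800])
E
```

```text
(no output)
```

View pics/ov_side.png

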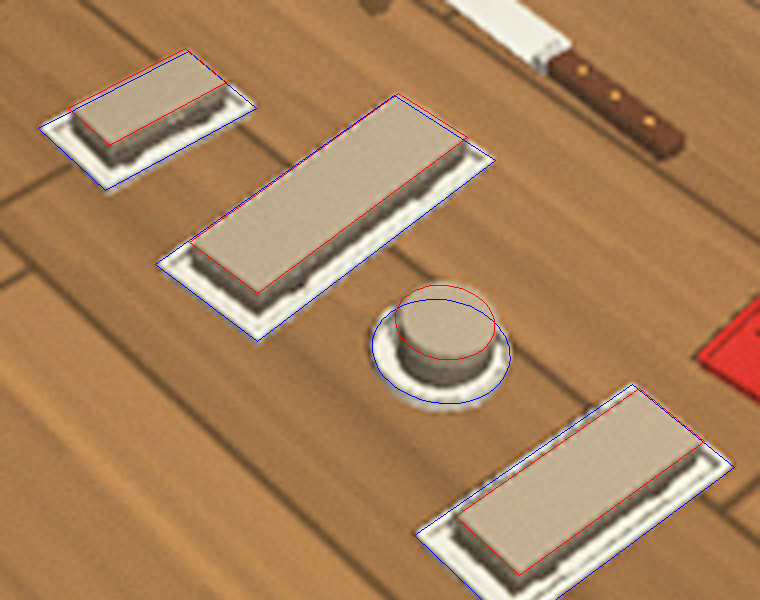

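View pics/ov_scene.png

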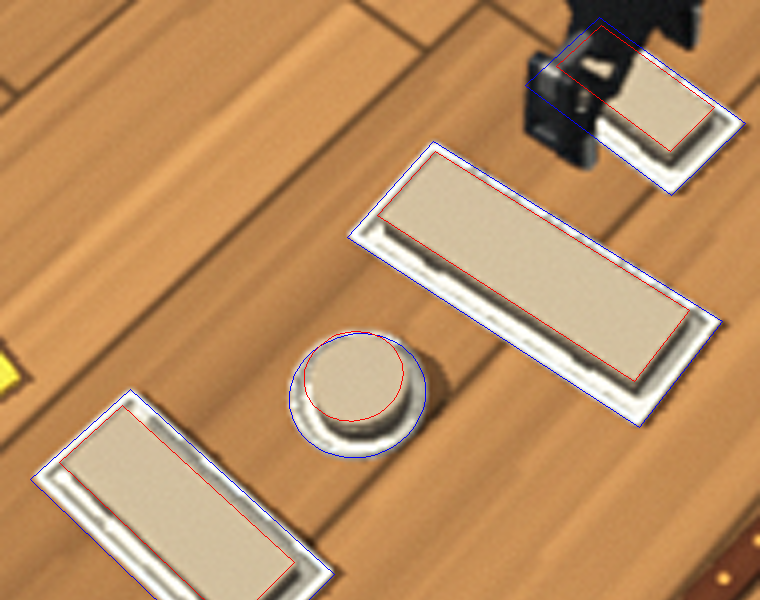

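```bash
python3 -c "
from station import workorder
print(workorder.hand_in())"
```

```text
the job is handed in; nothing more can be done
None
```

I took the pile apart from the top down (round, short, middle, long) and laid each stone in its own white metal tray. Each stone was lowered until the wrist force showed contact, then released. The job was handed in at about 55 s with the gripper clear of everything. Wrist force readings at the end of each move stayed below about 8 N.

**Last checks:** in the side and scene pictures all four stones lie flat. An overlay of ideally centred outlines matches the three bricks to about 1 mm and 1°. The knife and bottle look unmoved, and the brown, red and yellow look-alike trays were left alone.

**What disagreed:**
- **Round stone:** the scene view suggests it may sit 1–2 mm off centre, against a margin of 10 mm.
- **Fingertip position:** in the pictures the fingertips stood about 8–20 mm behind the TCP, not 14 mm ahead of it as described. I set the grasp heights from the pictures.
- **Tray positions:** the wrist and scene cameras placed the trays up to 4 mm apart. I aligned each stone to its own tray in close wrist views instead.

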